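Set up the spice-grinding corner

TASK

Set up the spice-grinding corner: hang every hook-on bin level in the upper groove of the slat rack, seated fully home, and stand each spice jar left on the hob upright in a hung bin of its own. Fit the crank on the hand mill, turned so that its teeth mesh and pushed fully home, and leave everything else where it stands.

Things in the scene. Friction and masses are not known exactly. Their poses are not given: they have to be found in the camera images.
- groove (a point): Slat rack, fixed, wood, 320 mm long (y), 155 mm high, standing at the robot's right, level slats 6 mm thick facing left. Point: mid-length of its UPPER groove, on the groove's lower edge (105 mm above the worktop), in the plane of the slats' front faces; x into the rack, y along it, z up. Groove open from 105 to 131 mm above the worktop along all its length but 12 mm at each end. The lower groove (33 to 55 mm) stays unused.
- rack_top (a point): Top edge of the same rack, mid-length, front face, 50 mm above the groove point, same axes. The slat over the upper groove is 24 mm high (131 to 155 mm), the slat under it 50 mm (55 to 105 mm). Behind the slats is clear space to 47 mm behind their front faces. Three bins fit side by side, e.g. at y = -97, 0 and +97 mm from the middle.
- bin_1_center (a point): Steel hook-on bin, 76 deep (x) x 62 wide (y) mm, 4 mm walls and floor, open top, inside 68 x 54 mm; side walls 44 mm high, front (-x) 26, back 40. About 0.16 kg. Stands level on the worktop at first. Point: on its centre line, 30 mm above its underside; x from front wall to back wall, z up. Hung: 38 mm in front of the slats, 6 mm below the groove point. May be absent (None).
- bin_1_hook (a point): Hook of that bin: point on the back wall's outer face, at the underside of a level tongue (46 mm wide, 4 thick, 12.5 long, to +x) whose end turns up in a lip 4 mm thick, top 36 mm above this point. Tilt the front up about 40 deg, pass the lip up and back through the groove, turn the front down: this point then lies on the groove's lower edge. 38 mm behind, 6 mm above the bin's centre point.
- bin_2_center (a point): Steel hook-on bin, 76 deep (x) x 62 wide (y) mm, 4 mm walls and floor, open top, inside 68 x 54 mm; side walls 44 mm high, front (-x) 26, back 40. About 0.16 kg. Stands level on the worktop at first. Point: on its centre line, 30 mm above its underside; x from front wall to back wall, z up. Hung: 38 mm in front of the slats, 6 mm below the groove point. May be absent (None).
- bin_2_hook (a point): Hook of that bin: point on the back wall's outer face, at the underside of a level tongue (46 mm wide, 4 thick, 12.5 long, to +x) whose end turns up in a lip 4 mm thick, top 36 mm above this point. Tilt the front up about 40 deg, pass the lip up and back through the groove, turn the front down: this point then lies on the groove's lower edge. 38 mm behind, 6 mm above the bin's centre point.
- bin_3_center (a point): Steel hook-on bin, 76 deep (x) x 62 wide (y) mm, 4 mm walls and floor, open top, inside 68 x 54 mm; side walls 44 mm high, front (-x) 26, back 40. About 0.16 kg. Stands level on the worktop at first. Point: on its centre line, 30 mm above its underside; x from front wall to back wall, z up. Hung: 38 mm in front of the slats, 6 mm below the groove point. May be absent (None).
- bin_3_hook (a point): Hook of that bin: point on the back wall's outer face, at the underside of a level tongue (46 mm wide, 4 thick, 12.5 long, to +x) whose end turns up in a lip 4 mm thick, top 36 mm above this point. Tilt the front up about 40 deg, pass the lip up and back through the groove, turn the front down: this point then lies on the groove's lower edge. 38 mm behind, 6 mm above the bin's centre point.
- spice_jar_1_center (a point): Square glass spice jar, 46 x 46 mm, 96 mm high with its round metal cap (40 mm across; the square part ends 16 mm below the top); about 0.17 kg. Stands upright on the black glass hob (6 mm above the worktop) at first. Point: its centre, 48 mm above its underside; x, y along its sides, z up. Standing in a hung bin its centre is 16 mm above the groove point.
- spice_jar_2_center (a point): Square glass spice jar, 46 x 46 mm, 96 mm high with its round metal cap (40 mm across; the square part ends 16 mm below the top); about 0.17 kg. Stands upright on the black glass hob (6 mm above the worktop) at first. Point: its centre, 48 mm above its underside; x, y along its sides, z up. Standing in a hung bin its centre is 16 mm above the groove point.
- crank_grip (a point): Mill crank, 0.22 kg, standing upright, loose, in a wooden ring (58 mm across, 28 high). Point: centre of the upright black boss on its axis (22 x 22 mm, sides along x and y, 50 high; grip here), 36 mm above the flange's underside. x along the arm: a flat bar out to 90 mm, its top 22 mm below this point, with an upright knob at 85 mm (20 thick, top 16 mm above this point). z up.
- crank_flange (a point): Centre of the underside of the crank's round flange (48 mm across, 6 thick), same axes as crank_grip. Below it is the toothed foot: a cross of two bars along x and y, each 40 mm long, 8 thick, 24 deep; the lowest 9 mm of them is narrowed to 36.8 x 4.8 mm as a lead-in.
- socket (a point): Hand mill, fixed, round white body 96 mm across at the foot. On top four square steel teeth, 26 mm high, leave a cross of two slots 10.5 mm wide, open at top and ends. Point: centre of the cross at the teeth's top, 86 mm above the worktop; x and y along the slots, z up. The crank's cross fits every 90 deg; it is home when the flange lies on the teeth (flange point on this point).
- timer: round white kitchen timer, 58 mm across, 42 mm high; bystander, to be left where it stands; origin at the centre of its underside
- ramekin_1: small white dish, 66 mm across, 34 mm high; bystander, to be left where it stands; origin at the centre of its underside
- pepper_tin: dark round seasoning tin, 45 mm across, 88 mm high; bystander, to be left where it stands; origin at the centre of its underside
- salt_tin: white round seasoning tin, 47 mm across, 94 mm high; bystander, to be left where it stands; origin at the centre of its underside
- glass_1: drinking glass, 81 mm across, 92 mm high; bystander, to be left where it stands; origin at the centre of its underside
- soap: bottle of dish soap, 219 mm high; bystander, to be left where it stands; origin at the centre of its underside

How it is judged (in metres and radians):
At the end, for the whole second after the job is handed in: Every bin hangs level in the upper groove, hook behind the slat, back on the slat below (about 5 mm, 0.1 rad); every jar stands upright in a hung bin (0.15 rad); the crank's cross is in the mill's slots, upright, its flange on the teeth (about 4 mm) (x of bin_1_center in the frame of groove between -0.044 and -0.033 m and y of bin_1_center in the frame of groove between -0.13 and 0.13 m and z of bin_1_center in the frame of groove between -0.012 and 0 m and angle between each of bin_1_center, bin_2_center, bin_3_center's own z axis and vertical below 0.1 rad and angle between the x axis of each of bin_1_center, bin_2_center, bin_3_center and the x axis of groove, either way round below 0.1 rad and x of bin_2_center in the frame of groove between -0.044 and -0.033 m and y of bin_2_center in the frame of groove between -0.13 and 0.13 m and z of bin_2_center in the frame of groove between -0.012 and 0 m and x of bin_3_center in the frame of groove between -0.044 and -0.033 m and y of bin_3_center in the frame of groove between -0.13 and 0.13 m and z of bin_3_center in the frame of groove between -0.012 and 0 m and x of spice_jar_1_center in the frame of groove between -0.058 and -0.018 m and y of spice_jar_1_center in the frame of groove between -0.145 and 0.145 m and z of spice_jar_1_center in the frame of groove between 0.008 and 0.024 m and angle between each of spice_jar_1_center, spice_jar_2_center's own z axis and vertical below 0.15 rad and x of spice_jar_2_center in the frame of groove between -0.058 and -0.018 m and y of spice_jar_2_center in the frame of groove between -0.145 and 0.145 m and z of spice_jar_2_center in the frame of groove between 0.008 and 0.024 m and horizontal distance between crank_flange and socket below 0.004 m and z of crank_flange in the frame of socket between -0.004 and 0.003 m and angle between crank_flange's own z axis and vertical below 0.07 rad and (angle between the x axis of crank_flange and the x axis of socket, either way round below 0.14 rad or angle between the x axis of crank_flange and the y axis of socket, either way round below 0.14 rad)); the robot touches nothing.
It fails at once if a bystander is shifted by more than 40 mm (distance of any of timer, ramekin_1, pepper_tin, salt_tin, glass_1, soap from where it was at the start of the episode above 0.04 m).
Of bin_1, bin_2, bin_3 only 2 to 3 are there at a start; the rules pass over those that are not, and their reading is None.
At some moment in a run one of bin_1, bin_2, bin_3 may be knocked a few centimetres aside while the robot is not near it.
It also fails if it takes over 208 s, if anything falls off the work surface, if the arm or the gripper's body presses on something with over 40 N, if the wrist force passes 120 N, or if a joint passes its speed limit or range.

ROBOT

A 6-joint arm with a two-finger parallel gripper is mounted at the origin on a cart in front of the work surface, level with it; the furniture and walls round the work are solid. World frame = base frame: x ahead of the robot, y to its left, z up, the work surface at z = 0. Lengths are in m, angles in degrees, forces in N, time in s.
With the tool pointing down it reaches from about 0.35 to 0.875 m from the base axis. Payload 4.2 kg.
Tool frame: the origin (TCP) lies at the very end of the fingers, on their centre line; the grasp point (between the pads) lies 19 mm behind it; z points along the fingers, y is the line along which they close (so a half turn about z gives the same grasp; the last joint's range is limited). The gripper opens to 87 mm and grips with 3 to 60 N. Pads are 19 mm wide; open, the fingers measure 117 mm over their backs; the gripper's body (75 mm by 190 mm) begins 51 mm behind the grasp point.
Start: joints at [-56.688, 22.042, 0.453, 0, -68.411, -14.817], TCP at [0.198, -0.593, 0.223] pointing down, gripper open.
Joint ranges: [-179.83, 179.83], [-69.29, 118.12], [-61.27, 80.66], [-181.25, 117.63], [-171.15, -9.14], [-177.46, 177.46]. Speed limits (degrees/s): [159.86, 159.86, 180, 180, 180, 180].

INTERFACE

Orientations are given as a 3x3 rotation matrix whose columns are the frame's x, y, z axes.
In Python, from station import * gives the robot as it stands.
- The arm moves only by the shell command python3 -m pendant 'ROWS'. ROWS is JSON, a list of rows, each an object of numbers: "x", "y", "z": the shift along the world's x, y, z normalised to -1 to 1, where 1 is 250 mm; "rx", "ry", "rz": the turn, a rotation vector about the world's x, y, z normalised to -1 to 1, where 1 is 180 degrees; "claw": the opening, from 0 (shut) to 1 (fully open). A call has exactly 8 rows; each row is the pose to reach, as a shift and turn from the pose commanded when the call began, turning the shorter way round; what a row does not reach only later rows make up. A row lasts 1/8 s, in which the tool goes at most 62.5 mm and 10.7 degrees, less where a joint would pass 70% of its speed; a pose out of reach is approached as far as the arm can. A call with a number of a shift or a turn outside -1 to 1 is refused whole. A call with a gripper value outside its range is refused whole. The fingers move at their own pace and stop on an object; the grip force is fixed at half the most. Time passes only in rows, so rows that repeat a pose let the fingers close, or fill a call up. It gives the time, the measured TCP pose, the force, the opening and the grip force at its end, in the units of the state.
- sense(): the state, without advancing time (a new reading comes with each control period).
- capture(name): name is "side" or "top" or "wrist"; returns a dict with "color" (420x560x3 uint8, red, green, blue), "mtx" (3x3 intrinsics, pixels), "world_to_cam" (4x4, takes a point from world to camera coordinates). Camera axes: x right, y up, looking along -z (the intrinsics and any distortion apply to the point x, -y, -z); pixel columns grow to the right and rows downward; lengths in m; the calibration is good to about 2 mm. A picture is of the moment at which its call begins. There is no depth.
- finish_job(): hands the job in; it is judged then, once.
Trained networks look in a picture, given as the dict that the camera call returned (one of the last four; its "shot" number tells which), for a name from the list of things; names that differ only in an ending like _2 or _b are one class to them, and where a whole thing is asked for, a point or a joint stands for the part that bears it (a point fixed in the world has none). Each returns a list of dicts, best first, with "conf" (0 to 1); they miss things now and then, are a little off and sometimes report something else, mostly with a low value. They report only what shows in the picture. A call takes as long as a camera call.
- search_frame(picture, label): "centre" ([column, row] in pixels, amid what is visible of it).
- regions_of(picture, label): "region" (420x560 bool, what is visible of it) and "centre" ([column, row] in pixels, amid what is visible of it).
The state is a dict: "time_s": time; "joints": joint angles; "joint_velocities": joint speeds; "effort": joint torques, N m; "tcp_pos": TCP position; "ee_rot": TCP orientation; "wrist_force": force on the tool from outside, world axes, zero at the start; "moment": the same for the moment, N m; "gripper_width": opening from 0.0 (shut) to 1.0 (fully open); "gripper_force": force on a finger pad.
Only numpy, scipy, OpenCV 4.12 (cv2) and the standard library are available. Lean on these libraries where they do the work, as an engineer would, in place of code of your own. Each camera call takes 0.05 s, during which the arm holds its last target. There are 200 camera calls.

## Working session

There is one attempt and no reset: what is moved stays moved. The work goes in short steps, Python scripts to look and compute and a shell command to move; the robot and the scene stay as the last step left them, time stands still between calls to the robot, and variables do not carry over. Pictures are saved under pics/ and viewed, at most 14 in all, crops included, and the job is handed in when it is done.

```bash
ls; mkdir -p pics
cat > h.py <<'E'
from station import *
import numpy as np, cv2
def save(p,n): cv2.imwrite('pics/%s.png'%n, p["color"][:,:,::-1])
def px(p,P):
    W=np.array(p["world_to_cam"]);K=np.array(p["mtx"]);c=W[:3,:3]@np.array(P)+W[:3,3]
    q=K@np.array([c[0],-c[1],-c[2]]);return q[:2]/q[2]
def ray(p,uv):
    W=np.array(p["world_to_cam"]);K=np.array(p["mtx"]);d=np.linalg.inv(K)@np.array([uv[0],uv[1],1.]);d=np.array([d[0],-d[1],-d[2]])
    R=W[:3,:3];return -R.T@W[:3,3], R.T@d
def atz(p,uv,z):
    o,d=ray(p,uv);return o+d*(z-o[2])/d[2]
E
python3 - <<'E'
from h import *
np.set_printoptions(precision=3,suppress=True)
s=sense();print(s)
for n in("side","top","wrist"):
    p=capture(n);save(p,n+'0');print(n,[k for k in p if k!='color'],p["mtx"],ray(p,[280,210]))
    for l in ["groove","rack_top","bin_1_center","bin_1_hook","spice_jar_1_center","crank_grip","crank_flange","socket","timer","pepper_tin"]:
        print(l,[(round(r["conf"],2),np.round(r["centre"],1).tolist()) for r in search_frame(p,l)])
E
```

```text
pics
{'time_s': 0.0, 'joints': array([-56.687,  22.09 ,   0.378,  -0.028, -68.411, -14.817]), 'joint_velocities': array([-0.013,  0.032,  0.035,  0.026, -0.036,  0.107]), 'effort': array([  0.001, -39.066,  18.741,   4.22 ,   0.011,  -0.   ]), 'tcp_pos': array([ 0.198, -0.592,  0.221]), 'ee_rot': array([[-0.948, -0.317, -0.001],
       [-0.317,  0.948,  0.002],
       [ 0.   ,  0.002, -1.   ]]), 'wrist_force': array([ 0.037,  0.524, -0.937]), 'moment': array([-0.073, -0.006,  0.027]), 'gripper_force': 0.0, 'gripper_width': 0.998426786453866}
side ['mtx', 'world_to_cam', 'shot'] [[433.155   0.    279.035]
 [  0.    433.155 213.22 ]
 [  0.      0.      1.   ]] (array([-0.031,  0.756,  1.12 ]), array([ 0.476, -0.434, -0.765]))
groove [(0.92, [366.2, 185.3])]
rack_top [(0.94, [369.1, 187.4]), (0.32, [305.8, 220.5])]
bin_1_center [(0.66, [345.4, 242.0]), (0.5, [238.6, 264.3])]
bin_1_hook [(0.97, [341.9, 242.3])]
spice_jar_1_center [(0.93, [264.5, 282.1])]
crank_grip [(0.73, [264.7, 243.2]), (0.72, [342.3, 240.8])]
crank_flange [(0.66, [264.3, 246.7])]
socket [(0.83, [263.8, 209.9])]
timer
[... 270 characters left out ...]
oove [(0.6, [376.8, 240.2])]
rack_top [(0.98, [380.2, 239.8])]
bin_1_center [(0.84, [308.0, 269.3])]
bin_1_hook [(0.87, [307.4, 267.2])]
spice_jar_1_center [(0.81, [210.7, 257.4])]
crank_grip [(0.67, [249.7, 216.9])]
crank_flange [(0.79, [250.6, 218.3])]
socket [(0.76, [271.7, 186.3])]
timer [(0.61, [167.8, 237.1]), (0.61, [210.4, 256.7])]
pepper_tin [(0.5, [297.2, 148.3])]
wrist ['mtx', 'world_to_cam', 'shot'] [[373.748   0.    281.991]
 [  0.    373.748 208.817]
 [  0.      0.      1.   ]] (array([ 0.12 , -0.62 ,  0.385]), array([ 0.29 ,  0.09 , -0.953]))
groove []
rack_top []
bin_1_center []
bin_1_hook []
spice_jar_1_center []
crank_grip []
crank_flange []
socket []
timer []
pepper_tin []
```

Run:
```python
import cv2
for n in("side","top"):
    i=cv2.imread('pics/%s0.png'%n)
    cv2.imwrite('pics/%s0z.png'%n, cv2.resize(i[120:345,130:430],(800,600),interpolation=cv2.INTER_CUBIC))
```

```text
(no output)
```

View pics/side0z.png

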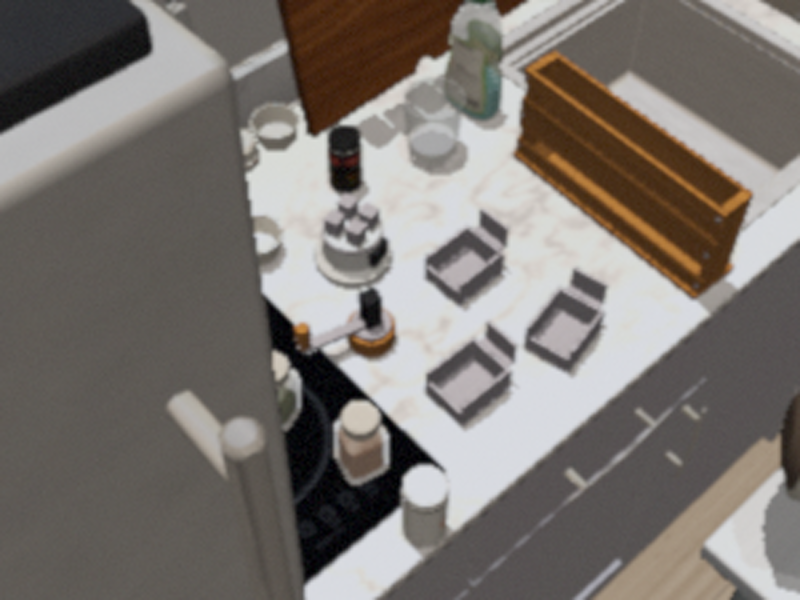

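View pics/top0z.png

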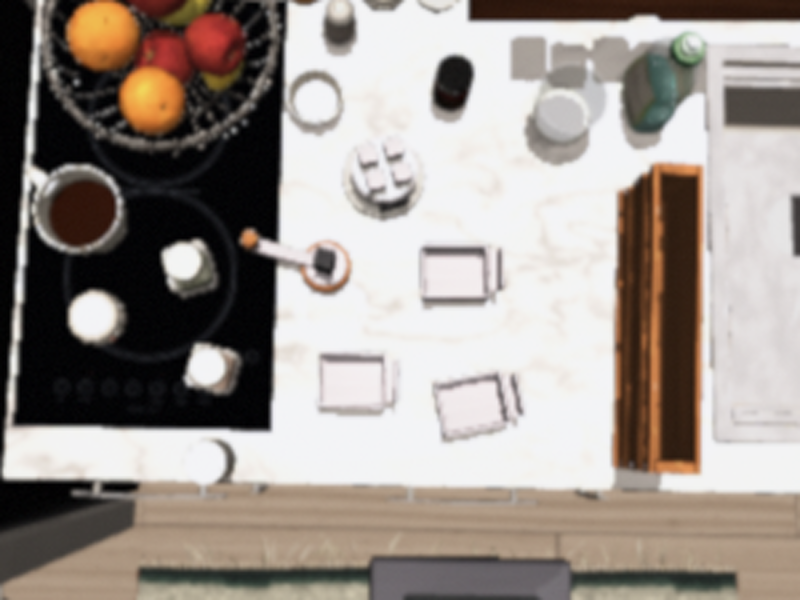

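```bash
cat >> h.py <<'E'
from scipy.optimize import minimize
def box(a,b,c,d,e,f): return np.array([[x,y,z] for x in(a,b) for y in(c,d) for z in(e,f)])/1e3
def cyl(r,e,f,cx=0,n=20): return np.array([[cx+r*np.cos(t),r*np.sin(t),z] for t in np.linspace(0,2*np.pi,n) for z in(e,f)])/1e3
BIN=[box(-38,38,27,31,0,44),box(-38,38,-31,-27,0,44),box(-38,-34,-31,31,0,26),box(34,38,-31,31,0,40),box(-38,38,-31,31,0,4),box(38,50.5,-23,23,36,40),box(46.5,50.5,-23,23,36,72)]
JAR=[box(-23,23,-23,23,6,86),cyl(20,86,102)]
CRANK=[box(-11,11,-11,11,39,89),box(0,90,-7,7,36,42),cyl(10,36,80,85),cyl(24,28,34)]
RACK=[box(0,6,-160,160,131,155),box(0,6,-160,160,55,105),box(0,6,-160,160,0,33),box(0,53,-160,-148,0,155),box(0,53,148,160,0,155)]
def place(B,q):
    c,s=np.cos(q[2]),np.sin(q[2]);R=np.array([[c,-s,0],[s,c,0],[0,0,1]])
    z=q[3] if len(q)>3 else 0
    return [b@R.T+np.array([q[0],q[1],z]) for b in B]
def render(p,B,q):
    m=np.zeros((420*4,560*4),np.uint8)
    for b in place(B,q):
        uv=np.array([px(p,P) for P in b]);h=cv2.convexHull((uv*4+1.5).astype(np.float32))
        cv2.fillConvexPoly(m,np.round(h).astype(np.int32),1)
    return cv2.resize(m.astype(np.float32),(560,420),interpolation=cv2.INTER_AREA)
def cost(q,B,obs):
    t=0
    for p,M in obs:
        r=render(p,B,q);t+=1-np.minimum(r,M).sum()/np.maximum(r,M).sum()
    return t/len(obs)
def fit(B,obs,q0):
    s=np.array([[0]*3,[.008,0,0],[0,.008,0],[0,0,.12]]);best=None
    q=np.array(q0,float)
    for k in range(2):
        r=minimize(cost,q,args=(B,obs),method='Nelder-Mead',options=dict(initial_simplex=q+s/(k+1),xatol=2e-4,fatol=1e-4));q=r.x
    return r.x,r.fun
E
cat > m1.py <<'E'
from h import *
np.set_printoptions(precision=4,suppress=True)
T=capture("top");S=capture("side")
def mk(p,l,lo=.3):return [(r["conf"],np.array(r["centre"]),np.array(r["region"]).astype(np.float32)) for r in regions_of(p,l) if r["conf"]>lo]
for l,B,zc,y0s in(("bin_1_center",BIN,.02,[-np.pi/2]),("spice_jar_1_center",JAR,.09,[0,.4,-.4]),("crank_grip",CRANK,.05,[1.7])):
    mt=mk(T,l);ms=mk(S,l)
    print(l,'side',[(round(c,2),u.round(),m.sum()) for c,u,m in ms])
    for c,u,m in mt:
        P=atz(T,u,zc);v=px(S,[P[0],P[1],zc])
        o=[(T,m)]+[(S,n) for _,w,n in ms if np.hypot(*(w-v))<14][:1]
        b=min((fit(B,o,[P[0],P[1],y]) for y in y0s),key=lambda r:r[1])
        print(' ',round(c,2),u.round(1),m.sum(),len(o),b[0][:2],np.degrees(b[0][2]).round(1),'cost',round(b[1],3))
hsv=cv2.cvtColor(T["color"],cv2.COLOR_RGB2HSV)
for l in("rack_top","socket"):
  for p in(T,S):
    print(l,[(round(c,2),u.round(1),m.sum()) for c,u,m in mk(p,l)])
rm=[(p,m[0][2]) for p in(T,S) for m in[mk(p,"rack_top")] if m]
if rm: 
    print('rack',fit(RACK,rm,[.45,-.25,-np.pi/2]))
print('teeth', [atz(T,[130+a*.375,120+b*.375],.086) for a,b in((368,152),(397,148),(372,180),(402,175))])
print('racktop corners',[atz(T,[130+a*.375,120+b*.375],.155) for a,b in((652,165),(703,167),(657,472),(700,472))])
print('racktop corners side',[atz(S,[130+a*.375,120+b*.375],.155) for a,b in((525,70),(549,53),(729,206),(747,192))])
E
python3 m1.py
```

```text
bin_1_center side [(0.68, array([287., 310.]), np.float32(392.0))]
  0.61 [310.9 268.7] 678.0 1 [0.4263 0.0791] -78.8 cost 0.061
spice_jar_1_center side []
  0.51 [209.  257.6] 289.0 1 [0.455  0.3642] -15.7 cost 0.147
crank_grip side [(0.62, array([263., 246.]), np.float32(369.0))]
  0.62 [244.8 155.7] 325.0 1 [0.7745 0.2574] 105.2 cost 0.478
  0.55 [247.1 216.4] 326.0 2 [0.5762 0.2463] 76.2 cost 0.15
rack_top [(0.92, array([377.8, 239.2]), np.float32(3672.0))]
rack_top [(0.58, array([369.1, 187. ]), np.float32(4201.0))]
socket [(0.72, array([273., 183.]), np.float32(772.0)), (0.41, array([252.4, 216.3]), np.float32(336.0))]
socket [(0.82, array([260.4, 213.9]), np.float32(769.0))]
rack (array([ 0.5171, -0.0999, -1.5734]), np.float64(0.41975170373916626))
teeth [array([0.6931, 0.1999, 0.086 ]), array([0.6985, 0.1681, 0.086 ]), array([0.6618, 0.1947, 0.086 ]), array([0.6683, 0.162 , 0.086 ])]
racktop corners [array([ 0.671 , -0.0967,  0.155 ]), array([ 0.6703, -0.1503,  0.155 ]), array([ 0.3563, -0.097 ,  0.155 ]), array([ 0.3572, -0.1404,  0.155 ])]
racktop corners side [array([ 0.6709, -0.0932,  0.155 ]), array([ 0.6731, -0.139 ,  0.155 ]), array([ 0.3604, -0.1007,  0.155 ]), array([ 0.36 , -0.133,  0.155])]
```

```bash
python3 -m pendant '[{"z":0.2},{"x":0.1,"y":0.2,"z":0.4,"rz":0.05},{"x":0.2,"y":0.4,"z":0.4,"rz":0.1},{"x":0.25,"y":0.6,"z":0.4,"rz":0.15},{"x":0.3,"y":0.8,"z":0.4,"rz":0.2},{"x":0.35,"y":1,"z":0.4,"rz":0.2},{"x":0.4,"y":1,"z":0.4,"rz":0.2},{"x":0.4,"y":1,"z":0.4,"rz":0.2}]'
python3 -m pendant '[{"x":0.1,"y":0.2,"rz":0.05},{"x":0.2,"y":0.4,"rz":0.1},{"x":0.3,"y":0.6,"rz":0.15},{"x":0.4,"y":0.8,"rz":0.197},{"x":0.4,"y":1,"rz":0.197},{"x":0.4,"y":1,"rz":0.197},{"x":0.4,"y":1,"rz":0.197},{"x":0.4,"y":1,"rz":0.197}]'
python3 -m pendant '[{"x":0.1,"y":0.2},{"x":0.2,"y":0.4},{"x":0.3,"y":0.4},{"x":0.3,"y":0.54},{"x":0.3,"y":0.54},{"x":0.3,"y":0.54},{"x":0.3,"y":0.54},{"x":0.3,"y":0.54}]'
cat > m2.py <<'E'
from h import *
import sys
np.set_printoptions(precision=4,suppress=True)
p=capture("wrist");save(p,sys.argv[1])
print('tcp',sense()["tcp_pos"],'cam',ray(p,[280,210]))
def mk(p,l,lo=.3):return [(r["conf"],np.array(r["centre"]),np.array(r["region"]).astype(np.float32)) for r in regions_of(p,l) if r["conf"]>lo]
for l,B,zc,y0s in(("bin_1_center",BIN,.02,[-np.pi/2]),("spice_jar_1_center",JAR,.09,[0,.4,-.4]),("crank_grip",CRANK,.05,[1.4])):
    seen=[]
    for k in range(3):
      for c,u,m in mk(p,l):
        if any(np.hypot(*(u-w))<15 for w in seen): continue
        seen.append(u)
        P=atz(p,u,zc)
        b=min((fit(B,[(p,m)],[P[0],P[1],y]) for y in y0s),key=lambda r:r[1])
        print(l,round(c,2),u.round(1),m.sum(),b[0][:2],np.degrees(b[0][2]).round(1),'cost',round(b[1],3))
E
python3 m2.py w1
```

```text
tcp [ 0.1983 -0.5927  0.2225] cam (array([ 0.1203, -0.6195,  0.3851]), array([ 0.2897,  0.0904, -0.9529]))$[0]: bad value
$[0]: bad value
$[0]: bad value
```

View pics/w1.png

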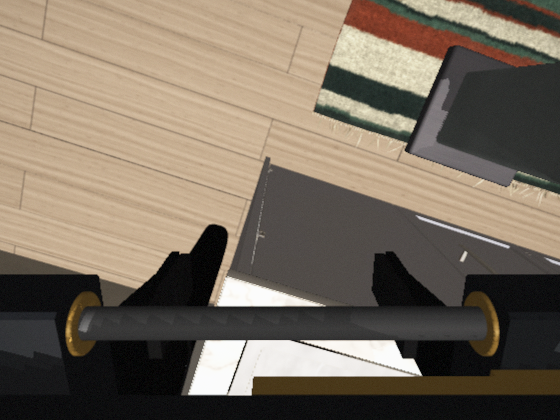

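```bash
python3 -m pendant '[{"x":0,"y":0,"z":0.2,"rx":0,"ry":0,"rz":0,"claw":1},{"x":0.1,"y":0.2,"z":0.4,"rx":0,"ry":0,"rz":0.05,"claw":1},{"x":0.2,"y":0.4,"z":0.4,"rx":0,"ry":0,"rz":0.1,"claw":1},{"x":0.25,"y":0.6,"z":0.4,"rx":0,"ry":0,"rz":0.15,"claw":1},{"x":0.3,"y":0.8,"z":0.4,"rx":0,"ry":0,"rz":0.2,"claw":1},{"x":0.35,"y":1,"z":0.4,"rx":0,"ry":0,"rz":0.2,"claw":1},{"x":0.4,"y":1,"z":0.4,"rx":0,"ry":0,"rz":0.2,"claw":1},{"x":0.4,"y":1,"z":0.4,"rx":0,"ry":0,"rz":0.2,"claw":1}]' && python3 -m pendant '[{"x":0.1,"y":0.2,"z":0,"rx":0,"ry":0,"rz":0.05,"claw":1},{"x":0.2,"y":0.4,"z":0,"rx":0,"ry":0,"rz":0.1,"claw":1},{"x":0.3,"y":0.6,"z":0,"rx":0,"ry":0,"rz":0.15,"claw":1},{"x":0.4,"y":0.8,"z":0,"rx":0,"ry":0,"rz":0.197,"claw":1},{"x":0.4,"y":1,"z":0,"rx":0,"ry":0,"rz":0.197,"claw":1},{"x":0.4,"y":1,"z":0,"rx":0,"ry":0,"rz":0.197,"claw":1},{"x":0.4,"y":1,"z":0,"rx":0,"ry":0,"rz":0.197,"claw":1},{"x":0.4,"y":1,"z":0,"rx":0,"ry":0,"rz":0.197,"claw":1}]' && python3 -m pendant '[{"x":0.1,"y":0.2,"z":0,"rx":0,"ry":0,"rz":0,"claw":1},{"x":0.2,"y":0.4,"z":0,"rx":0,"ry":0,"rz":0,"claw":1},{"x":0.3,"y":0.54,"z":0,"rx":0,"ry":0,"rz":0,"claw":1},{"x":0.3,"y":0.54,"z":0,"rx":0,"ry":0,"rz":0,"claw":1},{"x":0.3,"y":0.54,"z":0,"rx":0,"ry":0,"rz":0,"claw":1},{"x":0.3,"y":0.54,"z":0,"rx":0,"ry":0,"rz":0,"claw":1},{"x":0.3,"y":0.54,"z":0,"rx":0,"ry":0,"rz":0,"claw":1},{"x":0.3,"y":0.54,"z":0,"rx":0,"ry":0,"rz":0,"claw":1}]'
python3 m2.py w2
```

```text
time_s: 3.85
tcp_pos: [0.299, -0.3429, 0.3227]
ee_rot: [[-0.58, -0.815, 0.0], [-0.815, 0.58, -0.0], [0.0, -0.001, -1.0]]
wrist_force: [-1.2, -0.0, 0.1]
gripper_width: 1.0
gripper_force: 0.0
time_s: 4.85
tcp_pos: [0.3983, -0.094, 0.3224]
ee_rot: [[-0.004, -1.0, -0.001], [-1.0, 0.004, -0.0], [0.0, 0.001, -1.0]]
wrist_force: [0.1, -0.1, -0.0]
gripper_width: 0.999
gripper_force: 0.0
time_s: 5.85
tcp_pos: [0.473, 0.0418, 0.3228]
ee_rot: [[-0.002, -1.0, 0.001], [-1.0, 0.002, 0.0], [-0.0, -0.001, -1.0]]
wrist_force: [0.2, 0.7, 0.2]
gripper_width: 0.998
gripper_force: 0.0
tcp [0.4731 0.042  0.3228] cam (array([ 0.4733, -0.0415,  0.4854]), array([ 0.0078,  0.3023, -0.9532]))
bin_1_center 0.95 [319.5 186.4] 3216.0 [0.4263 0.0781] -78.2 cost 0.056
bin_1_center 0.57 [356.6 363.8] 692.0 [0.3618 0.3803] -75.2 cost 0.702
spice_jar_1_center 0.68 [294.5 366.3] 605.0 [0.4593 0.2943] 1.7 cost 0.75
spice_jar_1_center 0.47 [222.8 383.7] 684.0 [0.5715 0.3955] -15.1 cost 0.614
crank_grip 0.79 [197.7 347.5] 945.0 [0.5948 0.3222] 73.2 cost 0.713
```

View pics/w2.png

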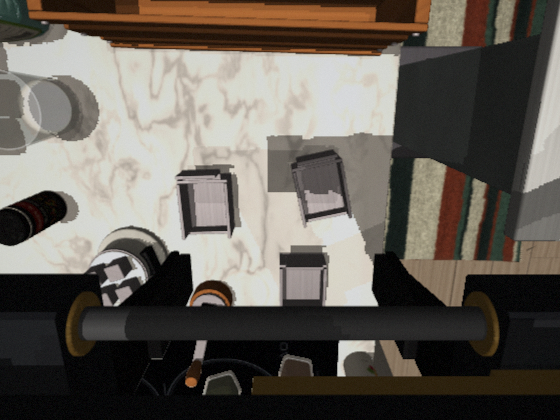

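```bash
python3 -m pendant '[{"x":0.1,"y":0.2,"z":0.1,"rx":0,"ry":0,"rz":0,"claw":1},{"x":0.1,"y":0.4,"z":0.2,"rx":0,"ry":0,"rz":0,"claw":1},{"x":0.1,"y":0.6,"z":0.2,"rx":0,"ry":0,"rz":0,"claw":1},{"x":0.1,"y":0.7,"z":0.2,"rx":0,"ry":0,"rz":0,"claw":1},{"x":0.1,"y":0.7,"z":0.2,"rx":0,"ry":0,"rz":0,"claw":1},{"x":0.1,"y":0.7,"z":0.2,"rx":0,"ry":0,"rz":0,"claw":1},{"x":0.1,"y":0.7,"z":0.2,"rx":0,"ry":0,"rz":0,"claw":1},{"x":0.1,"y":0.7,"z":0.2,"rx":0,"ry":0,"rz":0,"claw":1}]'
sed -i 's/range(3)/range(2)/; s/^p=capture.*/p=capture(sys.argv[2] if len(sys.argv)>2 else "wrist");save(p,sys.argv[1])/' m2.py
python3 m2.py w3; for i in 1 2 3; do python3 m2.py s$i side;python3 m2.py w3 ; done
```

```text
time_s: 7.35
tcp_pos: [0.4984, 0.2164, 0.3728]
ee_rot: [[-0.002, -1.0, 0.0], [-1.0, 0.002, 0.0], [-0.0, -0.0, -1.0]]
wrist_force: [0.2, 0.0, 0.2]
gripper_width: 1.0
gripper_force: 0.0
tcp [0.4983 0.2165 0.3728] cam (array([0.4985, 0.1331, 0.5354]), array([ 0.0078,  0.3023, -0.9532]))
bin_1_center 0.66 [341.5  42. ] 4051.0 [0.4256 0.0777] -77.8 cost 0.027
spice_jar_1_center 0.79 [311.5 263. ] 1756.0 [0.4578 0.3638] -0.6 cost 0.113
spice_jar_1_center 0.38 [41.5 70. ] 2678.0 [0.781  0.1067] -9.7 cost 0.195
crank_grip 0.72 [218.8 185.9] 1620.0 [0.5767 0.2452] 75.8 cost 0.084
crank_grip 0.42 [342.2  39.9] 4210.0 [0.4333 0.051 ] 80.2 cost 0.581
tcp [0.4983 0.2173 0.3725] cam (array([-0.0312,  0.7556,  1.1199]), array([ 0.4757, -0.4341, -0.7651]))
spice_jar_1_center 0.62 [262.9 285.8] 500.0 [0.4544 0.3659] -24.8 cost 0.098
crank_grip 0.91 [264.9 243.3] 316.0 [0.5746 0.2458] 77.0 cost 0.237
tcp [0.4983 0.2173 0.3725] cam (array([0.4986, 0.1341, 0.5351]), array([ 0.007 ,  0.3021, -0.9533]))
bin_1_center 0.76 [341.1  38.2] 4061.0 [0.4259 0.0777] -77.9 cost 0.022
spice_jar_1_center 0.96 [311.8 
[... 1057 characters left out ...]
1, -0.7651]))
bin_1_center 0.96 [343.2 239.5] 677.0 [0.4242 0.0797] -75.8 cost 0.113
spice_jar_1_center 0.6 [261.1 283.4] 490.0 [0.4541 0.3663] -25.5 cost 0.103
crank_grip 0.7 [264.1 246. ] 338.0 [0.5739 0.2463] 75.7 cost 0.185
tcp [0.4983 0.2173 0.3725] cam (array([0.4986, 0.1341, 0.5351]), array([ 0.0071,  0.3021, -0.9533]))
bin_1_center 0.57 [341.5  39.9] 4037.0 [0.4262 0.0776] -78.5 cost 0.025
spice_jar_1_center 0.69 [312.8 263.9] 1825.0 [0.4578 0.3642] -4.9 cost 0.105
spice_jar_1_center 0.59 [140.6 129.1] 4531.0 [0.68   0.1751] 52.8 cost 0.416
spice_jar_1_center 0.44 [320.3 144.4] 3025.0 [0.4494 0.2121] -1.7 cost 0.391
crank_grip 0.81 [221.  188.4] 1627.0 [0.5771 0.2452] 76.2 cost 0.088
```

View pics/w3.png

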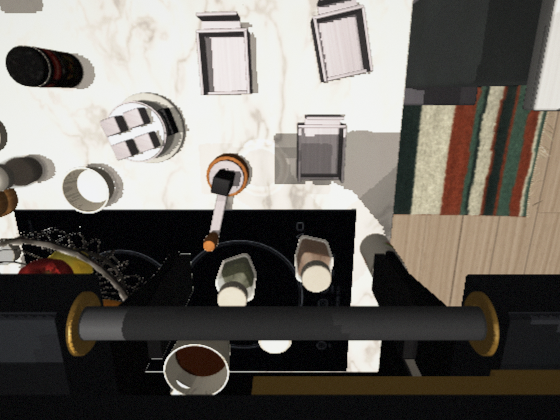

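```bash
cat > m3.py <<'E'
from h import *
import sys
np.set_printoptions(precision=4,suppress=True)
def fits(p,B,labels,P0,zc,y0,tol=12,n=3):
    u0=px(p,[*P0,zc]);out=[]
    for l in labels:
        for r in regions_of(p,l):
            if np.hypot(*(np.array(r["centre"])-u0))<tol:
                q,f=fit(B,[(p,np.array(r["region"]).astype(np.float32))],[*P0,y0]);out.append((f,q));print(l,q[:2],np.degrees(q[2]).round(1),round(f,3))
    return out
if __name__=="__main__":
    p=capture("wrist")
    L=["bin_1_center","bin_2_hook","spice_jar_1_center","crank_grip","timer","socket","ramekin_1"]
    print('B');fits(p,BIN,L,[.57,.098],.02,-1.57)
    print('C');fits(p,BIN,L,[.448,.185],.02,-1.57)
    a=cv2.resize(p["color"][90:170,90:195],(630,480),interpolation=cv2.INTER_CUBIC)
    cv2.imwrite('pics/mill.png',a[:,:,::-1])
E
python3 m3.py; python3 m3.py
```

```text
B
C
B
C
```

View pics/mill.png

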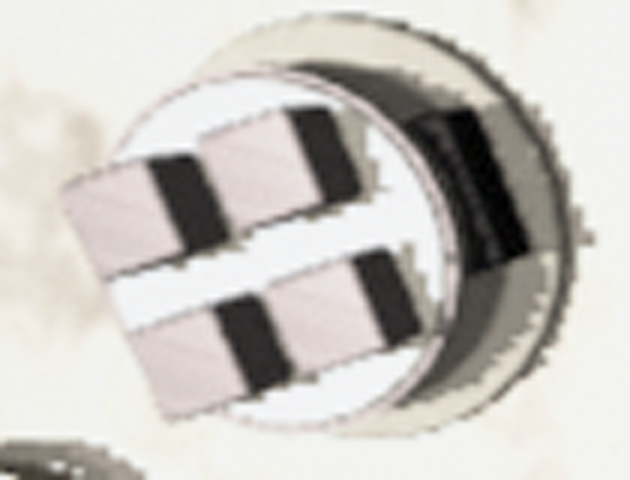

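```bash
cat > m4.py <<'E'
from h import *
np.set_printoptions(precision=4,suppress=True)
def segs(B):
    out=[]
    for b in B:
        if len(b)!=8: continue
        for i in range(8):
            for j in range(i+1,8):
                if bin(i^j).count('1')==1: out.append((i,j))
    return out
def rim(n): # visible key edges
    if n=='bin':
        r=lambda *a:[np.array(p)/1e3 for p in a]
        E=[r((-38,31,44),(38,31,44)),r((-38,-31,44),(38,-31,44)),r((-38,-31,26),(-38,31,26)),r((-38,27,44),(34,27,44)),r((-38,-27,44),(34,-27,44)),r((34,-27,40),(34,27,40)),r((-38,-31,0),(-38,31,0)),r((50.5,-23,72),(50.5,23,72)),r((46.5,-23,72),(46.5,23,72)),r((-34,-27,26),(-34,27,26))]
    else:
        r=lambda *a:[np.array(p)/1e3 for p in a]
        E=[]
        for z in(6,86):E+=[r((-23,-23,z),(23,-23,z)),r((23,-23,z),(23,23,z)),r((23,23,z),(-23,23,z)),r((-23,23,z),(-23,-23,z))]
        for a in(-23,23):
            for b in(-23,23):E.append(r((a,b,6),(a,b,86)))
    return E
def pts(E,q):
    c,s=np.cos(q[2]),np.sin(q[2]);R=np.array([[c,-s,0],[s,c,0],[0,0,1]]);t=np.linspace(0,1,25)[:,None]
    return [(a*(1-t)+b*t)@R.T+[q[0],q[1],0] for a,b in E]
def efit(p,n,q0,it=3):
    g=cv2.GaussianBlur(cv2.cvtColor(p["color"],cv2.COLOR_RGB2GRAY),(0,0),1.2).astype(np.float32)
    G=np.hypot(cv2.Sobel(g,5,1,0),cv2.Sobel(g,5,0,1));G=np.minimum(G/60,1)
    E=rim(n)
    def c(q):
        t=0
        for P in pts(E,q):
            uv=np.array([px(p,x) for x in P],np.float32)
            t-=cv2.remap(G,uv[:,0].copy().reshape(-1,1),uv[:,1].copy().reshape(-1,1),cv2.INTER_LINEAR).mean()
        return t/len(E)
    best=None
    for dx in(-.008,0,.008):
        for dy in(-.008,0,.008):
            for da in(-.12,0,.12):
                q=np.array(q0)+[dx,dy,da];S=q+np.array([[0,0,0],[.005,0,0],[0,.005,0],[0,0,.06]])
                r=minimize(c,q,method='Nelder-Mead',options=dict(initial_simplex=S,xatol=1e-4,fatol=1e-4,maxiter=120))
                if best is None or r.fun<best.fun:best=r
    return best.x,best.fun
def draw(im,p,n,q):
    for P in pts(rim(n),q):
        uv=np.array([px(p,x) for x in P[[0,-1]]]);cv2.line(im,*[tuple(int(v) for v in np.round(u*4+1.5)) for u in uv],(0,255,0),1)
E
cat > m5.py <<'E'
from m4 import *
p=capture("wrist");im=cv2.resize(p["color"][:,:,::-1],None,fx=4,fy=4,interpolation=cv2.INTER_CUBIC)
o,d=ray(p,[0,0])
for n,q0 in(('bin',[.426,.078,-1.36]),('bin',[.57,.098,-1.57]),('bin',[.448,.185,-1.57]),('jar',[.456,.364,-.15]),('jar',[.566,.392,-.15])):
    q,f=efit(p,n,q0);draw(im,p,n,q);print(n,q[:2],np.degrees(q[2]).round(1),round(f,3))
cv2.imwrite('pics/fit3.png',cv2.resize(im[0:1240,760:1520],(368,600),interpolation=cv2.INTER_AREA))
cv2.imwrite('pics/fit3.png',np.hstack([cv2.resize(im[0:760,760:1520],(440,440)),cv2.resize(im[900:1240,820:1380],(360,219)) if 0 else cv2.copyMakeBorder(cv2.resize(im[900:1240,820:1380],(360,219)),0,221,0,0,cv2.BORDER_CONSTANT)]))
C=[[(62,187),(148,160),(185,248),(105,275)],[(197,135),(287,108),(322,200),(230,227)],[(132,330),(215,303),(250,392),(170,420)],[(262,290),(355,253),(390,345),(295,375)]]
W=np.array([np.mean([atz(p,[90+(a-2.5)/6,90+(b-2.5)/6],.086) for a,b in t],0) for t in C])
print('teeth',W,W.mean(0)); v=W[1]-W[0]+W[3]-W[2];w=W[2]-W[0]+W[3]-W[1];print(np.degrees([np.arctan2(v[1],v[0]),np.arctan2(w[1],w[0])]))
E
python3 m5.py
```

```text
bin [0.4305 0.0837] -77.3 -0.79
bin [0.5712 0.1005] -89.0 -0.966
bin [0.4526 0.208 ] -90.3 -0.922
jar [0.4549 0.3692] 3.4 -0.946
jar [0.568 0.394] 2.8 -0.841
teeth [[0.7014 0.1722 0.086 ]
 [0.6739 0.1627 0.086 ]
 [0.692  0.2004 0.086 ]
 [0.6642 0.1914 0.086 ]] [0.6829 0.1817 0.086 ]
[-161.4882  108.6332]
```

View pics/fit3.png

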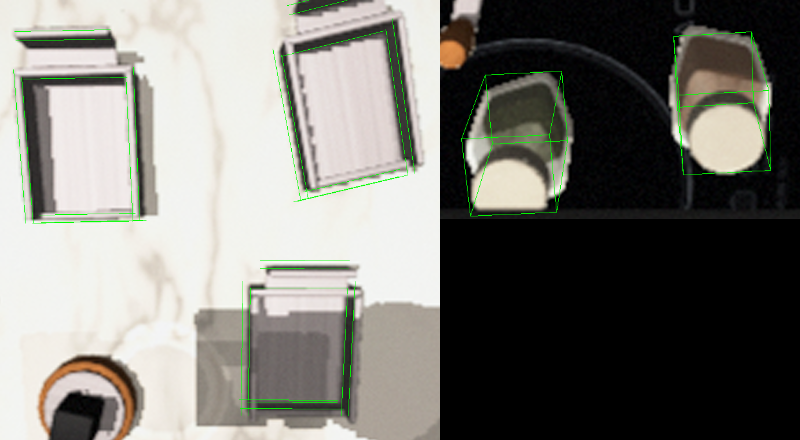

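```bash
cat > m6.py <<'E'
from m3 import *
for k in range(3):
    p=capture("wrist")
    for n,P in(('B',[.57,.0995]),('C',[.45,.21])):
        print(n);fits(p,BIN,["bin_1_center","spice_jar_1_center","crank_grip"],P,.02,-1.57,tol=25)
E
python3 m6.py
cat > plan.py <<'E'
import numpy as np, heapq
rects=[(0,6,55,105),(0,6,0,33),(0,6,131,155),(47,60,0,155)]
def sdf(P):
    d=1e9
    for a,b,c,e in rects:
        dx=np.maximum(a-P[...,0],P[...,0]-b);dz=np.maximum(c-P[...,1],P[...,1]-e)
        s=np.where((dx<0)&(dz<0),np.maximum(dx,dz),np.hypot(np.maximum(dx,0),np.maximum(dz,0)));d=np.minimum(d,s)
    return d
def rect(a,b,c,e,st=1.):
    xs=np.arange(a,b+.01,st);zs=np.arange(c,e+.01,st)
    return np.vstack([np.c_[xs,0*xs+c],np.c_[xs,0*xs+e],np.c_[0*zs+a,zs],np.c_[0*zs+b,zs]])
# hook frame
pts=np.vstack([rect(-76,0,-36,4),rect(0,12.5,0,4),rect(8.5,12.5,0,36)])
L=np.radians(40);G=np.array([-38,-9])
u=np.array([-np.sin(L),np.cos(L)]);w=np.array([np.cos(L),np.sin(L)])
gb=rect(-37.5,37.5,51,200,4.);gb=G+gb[:,:1]*w+gb[:,1:]*u
X=np.arange(-60,1);Z=np.arange(-50,31);A=np.arange(0,53,4)
C=np.zeros((len(X),len(Z),len(A)))
for k,a in enumerate(np.radians(A)):
    M=np.array([[np.cos(a),np.sin(a)],[-np.sin(a),np.cos(a)]])
    for Q,m in((pts,0),(gb,6)):
        q=Q@M.T
        for i,x in enumerate(X):
            d=sdf(q[None]+np.array([x,105])+np.c_[0*Z,Z][:,None,:]).min(1)-m
            C[i,:,k]=d if m==0 else np.minimum(C[i,:,k],d)
s=(0,10,10);
goal=(len(X)-1,list(Z).index(0),0)
cost=lambda c:1/(max(c,.15))**2
D={};pq=[(0,s,None)];par={}
while pq:
    d,n,f=heapq.heappop(pq)
    if n in par:continue
    par[n]=f
    if n==goal:break
    for di in(-1,0,1):
        for dj in(-1,0,1):
            for dk in(-1,0,1):
                m=(n[0]+di,n[1]+dj,n[2]+dk)
                if m==n or m in par or not all(0<=v<t for v,t in zip(m,C.shape)):continue
                c=C[m]
                if c<0 and m!=goal and not(c>-.6 and abs(X[m[0]])<2 and m[2]<2):continue
                heapq.heappush(pq,(d+cost(c)*np.sqrt(di*di+dj*dj+4*dk*dk),m,n))
n=goal;path=[]
while n: path.append(n);n=par.get(n)
path=path[::-1]
for i,n in enumerate(path):
    if i%3==0 or i>len(path)-14: print(X[n[0]],Z[n[1]],A[n[2]],round(C[n],1),end=' | ')
E
python3 plan.py
```

```text
B
C
B
C
B
spice_jar_1_center [0.5725 0.0987] -88.7 0.023
C
crank_grip [0.4487 0.2117] -89.9 0.042
-60 -40 40 27.3 | -60 -37 28 32.1 | -60 -34 16 38.1 | -60 -31 16 38.1 | -60 -28 16 38.2 | -60 -25 16 38.6 | -60 -22 16 39.1 | -60 -19 16 39.9 | -60 -16 16 39.6 | -60 -13 16 38.9 | -60 -10 20 36.5 | -57 -7 32 28.8 | -54 -4 44 23.7 | -51 -1 48 20.0 | -48 0 52 17.1 | -45 0 52 15.2 | -42 0 52 13.4 | -39 0 52 11.5 | -36 1 52 9.8 | -33 1 52 8.6 | -30 2 52 7.6 | -27 4 52 6.6 | -24 5 52 6.2 | -21 8 52 6.1 | -18 10 52 6.3 | -15 12 52 6.2 | -12 15 52 6.1 | -9 16 52 6.3 | -6 16 44 6.8 | -3 14 32 7.2 | -2 12 24 6.7 | -2 11 24 6.3 | -2 10 24 5.9 | -3 9 20 5.4 | -3 8 16 4.8 | -3 7 16 4.2 | -3 6 12 3.9 | -3 5 12 3.0 | -3 4 8 2.6 | -2 3 4 2.2 | -2 2 4 1.4 | -1 1 0 1.0 | 0 0 0 0.0 |
```

```bash
cat >> h.py <<'E'
from scipy.spatial.transform import Rotation as Ro
def tool(lean,yaw): # yaw: bin x-axis heading deg; lean: tool body leans away from rack (toward bin front)
    y=np.radians(yaw+90);base=np.array([[0,-1,0],[-1,0,0],[0,0,-1.]])
    return Ro.from_euler('z',y).as_matrix()@Ro.from_euler('x',-np.radians(lean)).as_matrix()@base
def row(G,lean=0,yaw=-90,back=0,ref=None):
    s=sense();R=tool(lean,yaw);z=R[:,2];t=np.array(G)+(.019-back)*z
    R0=np.array(s["ee_rot"]);p0=np.array(s["tcp_pos"])
    if ref is not None: p0,R0=ref
    d=(t-p0)/.25;r=Ro.from_matrix(R@R0.T).as_rotvec()/np.pi
    return [float(v) for v in np.r_[d,r].round(4)]
E
python3 -m pendant '[{"x":-0.05,"y":0.1,"z":-0.2,"rx":-0.05,"ry":0,"rz":0,"claw":1},{"x":-0.1,"y":0.2,"z":-0.4,"rx":-0.1,"ry":0,"rz":0,"claw":1},{"x":-0.15,"y":0.3,"z":-0.6,"rx":-0.16,"ry":0,"rz":0,"claw":1},{"x":-0.199,"y":0.315,"z":-0.8,"rx":-0.222,"ry":0,"rz":0,"claw":1},{"x":-0.199,"y":0.315,"z":-0.95,"rx":-0.222,"ry":0,"rz":0,"claw":1},{"x":-0.199,"y":0.315,"z":-0.981,"rx":-0.222,"ry":0,"rz":0,"claw":1},{"x":-0.199,"y":0.315,"z":-0.981,"rx":-0.222,"ry":0,"rz":0,"claw":1},{"x":-0.199,"y":0.315,"z":-0.981,"rx":-0.222,"ry":0,"rz":0,"claw":1}]'
python3 - <<'E'
from h import *
p=capture("wrist")
print(row([.4487,.2117,.027],40,-90.3))
from m3 import fits
p=capture("side")
fits(p,BIN,["bin_1_center","spice_jar_1_center","crank_grip"],[.45,.21],.02,-1.57,tol=15)
E
```

```text
time_s: 13.4
tcp_pos: [0.4495, 0.2966, 0.1296]
ee_rot: [[-0.003, -1.0, 0.002], [-0.769, 0.001, -0.639], [0.639, -0.003, -0.769]]
wrist_force: [-0.6, 0.4, 0.4]
gripper_width: 1.001
gripper_force: 0.0
[-0.0031, -0.3881, -0.4683, -0.0016, 0.001, -0.0012]
```

```bash
python3 -m pendant '[{"x":-0.003,"y":-0.08,"z":-0.095,"rx":0,"ry":0,"rz":0,"claw":1},{"x":-0.003,"y":-0.16,"z":-0.19,"rx":0,"ry":0,"rz":0,"claw":1},{"x":-0.003,"y":-0.24,"z":-0.285,"rx":0,"ry":0,"rz":0,"claw":1},{"x":-0.003,"y":-0.32,"z":-0.38,"rx":0,"ry":0,"rz":0,"claw":1},{"x":-0.003,"y":-0.388,"z":-0.468,"rx":0,"ry":0,"rz":0,"claw":1},{"x":-0.003,"y":-0.388,"z":-0.468,"rx":0,"ry":0,"rz":0,"claw":0.9},{"x":-0.003,"y":-0.388,"z":-0.468,"rx":0,"ry":0,"rz":0,"claw":0.3},{"x":-0.003,"y":-0.388,"z":-0.468,"rx":0,"ry":0,"rz":0,"claw":0}]' && python3 -m pendant '[{"x":0,"y":0,"z":0,"rx":0,"ry":0,"rz":0,"claw":0},{"x":0,"y":0,"z":0,"rx":0,"ry":0,"rz":0,"claw":0},{"x":0,"y":0,"z":0,"rx":0,"ry":0,"rz":0,"claw":0},{"x":0,"y":0,"z":0,"rx":0,"ry":0,"rz":0,"claw":0},{"x":0,"y":0,"z":0.05,"rx":0,"ry":0,"rz":0,"claw":0},{"x":0,"y":0,"z":0.1,"rx":0,"ry":0,"rz":0,"claw":0},{"x":0,"y":0,"z":0.2,"rx":0,"ry":0,"rz":0,"claw":0},{"x":0,"y":0,"z":0.2,"rx":0,"ry":0,"rz":0,"claw":0}]'
python3 - <<'E'
from h import *
s=sense();p=capture("side");q=capture("top")
a=np.hstack([cv2.resize(i["color"][150:300,r:r+200],(400,300),interpolation=cv2.INTER_CUBIC) for i,r in((p,230),(q,230))]);cv2.imwrite('pics/c1.png',a[:,:,::-1])
E
```

```text
time_s: 14.65
tcp_pos: [0.4485, 0.2006, 0.0111]
ee_rot: [[-0.001, -1.0, 0.002], [-0.768, -0.0, -0.64], [0.64, -0.002, -0.768]]
wrist_force: [-0.3, 0.5, 0.5]
gripper_width: 0.758
gripper_force: 0.0
time_s: 15.65
tcp_pos: [0.4485, 0.2, 0.0617]
ee_rot: [[-0.002, -1.0, 0.002], [-0.769, 0.001, -0.639], [0.639, -0.003, -0.769]]
wrist_force: [0.0, 0.4, -0.8]
gripper_width: 0.711
gripper_force: 30.0
```

View pics/c1.png

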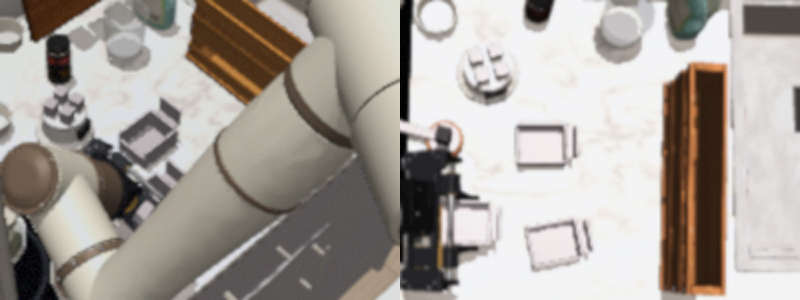

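```bash
cat >> h.py <<'E'
YF=-.097;ZG=.105
def hang(wps,sx,g=(-38,-10),lean0=40,ref=None,yaw=-90):
    s=sense()
    if ref is None: ref=(np.array(s["tcp_pos"]),np.array(s["ee_rot"]))
    for hx,hz,th in wps:
        t=np.radians(th);c,n=np.cos(t),np.sin(t)
        gx=hx+g[0]*c+g[1]*n;gz=hz-g[0]*n+g[1]*c
        print((hx,hz,th),[round(v,3) for v in row([sx,YF-gx/1e3,ZG+gz/1e3],lean0-th,yaw,ref=ref)])
W=[(-60,0,20),(-48,0,52),(-30,2,52),(-20,8,52),(-9,16,52),(-6,16,44),(-3,14,32),(-2,10,24),(-3,6,12),(-2,3,4),(-1,1,0)]
E
python3 -m pendant '[{"x":0,"y":0,"z":0.1,"rx":0,"ry":0,"rz":0,"claw":0},{"x":0.03,"y":0,"z":0.2,"rx":0,"ry":0,"rz":0,"claw":0},{"x":0.06,"y":0,"z":0.3,"rx":0,"ry":0,"rz":0,"claw":0},{"x":0.12,"y":-0.03,"z":0.4,"rx":0,"ry":0,"rz":0,"claw":0},{"x":0.18,"y":-0.1,"z":0.44,"rx":0,"ry":0,"rz":0,"claw":0},{"x":0.24,"y":-0.2,"z":0.44,"rx":0,"ry":0,"rz":0,"claw":0},{"x":0.266,"y":-0.3,"z":0.44,"rx":0,"ry":0,"rz":0,"claw":0},{"x":0.266,"y":-0.3,"z":0.44,"rx":0,"ry":0,"rz":0,"claw":0}]'
python3 - <<'E'
from h import *
hang(W,.515,(-39.1,-10.3))
E
```

```text
time_s: 16.75
tcp_pos: [0.5135, 0.1219, 0.1692]
ee_rot: [[-0.001, -1.0, -0.004], [-0.765, 0.004, -0.644], [0.644, 0.002, -0.765]]
wrist_force: [0.2, -0.3, -1.7]
gripper_width: 0.709
gripper_force: 30.0
(-60, 0, 20) [0.006, -0.5, -0.313, 0.112, -0.001, 0.001]
(-48, 0, 52) [0.006, -0.539, -0.233, 0.289, -0.001, 0.001]
(-30, 2, 52) [0.006, -0.611, -0.225, 0.289, -0.001, 0.001]
(-20, 8, 52) [0.006, -0.651, -0.201, 0.289, -0.001, 0.001]
(-9, 16, 52) [0.006, -0.695, -0.169, 0.289, -0.001, 0.001]
(-6, 16, 44) [0.006, -0.705, -0.19, 0.245, -0.001, 0.001]
(-3, 14, 32) [0.006, -0.72, -0.228, 0.178, -0.001, 0.001]
(-2, 10, 24) [0.006, -0.729, -0.264, 0.134, -0.001, 0.001]
(-3, 6, 12) [0.006, -0.738, -0.308, 0.067, -0.001, 0.001]
(-2, 3, 4) [0.006, -0.753, -0.336, 0.023, -0.001, 0.001]
(-1, 1, 0) [0.006, -0.764, -0.352, 0.0, -0.001, 0.001]
```

```bash
python3 -m pendant '[{"x":0.006,"y":-0.2,"z":0,"rx":0,"ry":0,"rz":0,"claw":0},{"x":0.006,"y":-0.4,"z":-0.03,"rx":0.04,"ry":0,"rz":0,"claw":0},{"x":0.006,"y":-0.48,"z":-0.15,"rx":0.09,"ry":0,"rz":0,"claw":0},{"x":0.006,"y":-0.51,"z":-0.23,"rx":0.145,"ry":0,"rz":0,"claw":0},{"x":0.006,"y":-0.52,"z":-0.233,"rx":0.2,"ry":0,"rz":0,"claw":0},{"x":0.006,"y":-0.53,"z":-0.233,"rx":0.25,"ry":0,"rz":0,"claw":0},{"x":0.006,"y":-0.539,"z":-0.233,"rx":0.289,"ry":0,"rz":0,"claw":0},{"x":0.006,"y":-0.539,"z":-0.233,"rx":0.289,"ry":0,"rz":0,"claw":0}]'
python3 - <<'E'
from h import *
from m4 import *
hang(W[1:],.515,(-39.1,-10.3))
p=capture("side");q=capture("top")
a=np.hstack([cv2.resize(i["color"][150:300,r:r+200],(400,300),interpolation=cv2.INTER_CUBIC) for i,r in((p,260),(q,250))]);cv2.imwrite('pics/c2.png',a[:,:,::-1])
E
```

```text
time_s: 17.75
tcp_pos: [0.5162, -0.0121, 0.1116]
ee_rot: [[-0.005, -1.0, -0.0], [-0.978, 0.005, 0.209], [-0.209, 0.001, -0.978]]
wrist_force: [0.5, -0.2, -1.5]
gripper_width: 0.714
gripper_force: 30.0
(-48, 0, 52) [-0.005, -0.003, -0.003, -0.0, -0.0, 0.002]
(-30, 2, 52) [-0.005, -0.075, 0.005, -0.0, -0.0, 0.002]
(-20, 8, 52) [-0.005, -0.115, 0.029, -0.0, -0.0, 0.002]
(-9, 16, 52) [-0.005, -0.159, 0.061, -0.0, -0.0, 0.002]
(-6, 16, 44) [-0.005, -0.169, 0.041, -0.045, -0.0, 0.002]
(-3, 14, 32) [-0.005, -0.184, 0.002, -0.112, -0.0, 0.002]
(-2, 10, 24) [-0.005, -0.193, -0.034, -0.156, -0.0, 0.002]
(-3, 6, 12) [-0.005, -0.202, -0.077, -0.223, 0.0, 0.002]
(-2, 3, 4) [-0.005, -0.217, -0.106, -0.267, 0.0, 0.002]
(-1, 1, 0) [-0.005, -0.228, -0.122, -0.289, 0.0, 0.002]
```

View pics/c2.png

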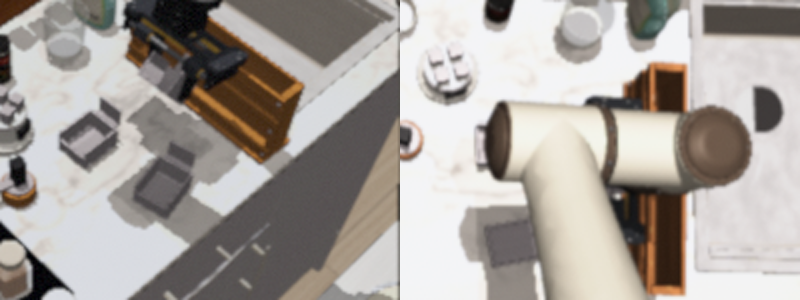

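```bash
python3 -m pendant '[{"x":-0.003,"y":-0.04,"z":0.002,"rx":0,"ry":0,"rz":0,"claw":0},{"x":-0.005,"y":-0.075,"z":0.005,"rx":0,"ry":0,"rz":0,"claw":0},{"x":-0.005,"y":-0.095,"z":0.017,"rx":0,"ry":0,"rz":0,"claw":0},{"x":-0.005,"y":-0.115,"z":0.029,"rx":0,"ry":0,"rz":0,"claw":0},{"x":-0.005,"y":-0.137,"z":0.045,"rx":0,"ry":0,"rz":0,"claw":0},{"x":-0.005,"y":-0.159,"z":0.061,"rx":0,"ry":0,"rz":0,"claw":0},{"x":-0.005,"y":-0.159,"z":0.061,"rx":0,"ry":0,"rz":0,"claw":0},{"x":-0.005,"y":-0.159,"z":0.061,"rx":0,"ry":0,"rz":0,"claw":0}]'
python3 - <<'E'
from h import *
hang(W[4:],.515,(-39.1,-10.3))
E
```

```text
time_s: 18.85
tcp_pos: [0.5144, -0.0504, 0.1273]
ee_rot: [[-0.001, -1.0, -0.0], [-0.978, 0.001, 0.209], [-0.209, 0.0, -0.978]]
wrist_force: [-0.0, 0.0, -1.4]
gripper_width: 0.713
gripper_force: 30.0
(-9, 16, 52) [0.002, -0.006, -0.002, -0.0, -0.0, 0.0]
(-6, 16, 44) [0.002, -0.016, -0.022, -0.045, -0.0, 0.0]
(-3, 14, 32) [0.002, -0.03, -0.06, -0.112, -0.0, 0.0]
(-2, 10, 24) [0.002, -0.04, -0.096, -0.156, -0.0, 0.0]
(-3, 6, 12) [0.002, -0.049, -0.14, -0.223, 0.0, 0.0]
(-2, 3, 4) [0.002, -0.064, -0.169, -0.267, 0.0, 0.0]
(-1, 1, 0) [0.002, -0.075, -0.184, -0.289, 0.0, 0.0]
```

```bash
python3 -m pendant '[{"x":0,"y":-0.016,"z":-0.022,"rx":-0.045,"ry":0,"rz":0,"claw":0},{"x":0,"y":-0.023,"z":-0.04,"rx":-0.08,"ry":0,"rz":0,"claw":0},{"x":0,"y":-0.03,"z":-0.06,"rx":-0.112,"ry":0,"rz":0,"claw":0},{"x":0,"y":-0.04,"z":-0.096,"rx":-0.156,"ry":0,"rz":0,"claw":0},{"x":0,"y":-0.044,"z":-0.118,"rx":-0.19,"ry":0,"rz":0,"claw":0},{"x":0,"y":-0.049,"z":-0.14,"rx":-0.223,"ry":0,"rz":0,"claw":0},{"x":0,"y":-0.049,"z":-0.14,"rx":-0.223,"ry":0,"rz":0,"claw":0},{"x":0,"y":-0.049,"z":-0.14,"rx":-0.223,"ry":0,"rz":0,"claw":0}]'
python3 - <<'E'
from h import *
hang(W[8:]+[(0,0,0),(0,-1.5,0)],.515,(-39.1,-10.3))
E
```

```text
time_s: 19.85
tcp_pos: [0.5148, -0.0624, 0.0924]
ee_rot: [[-0.001, -1.0, 0.0], [-0.883, 0.001, -0.469], [0.469, -0.001, -0.883]]
wrist_force: [-0.0, -0.0, -1.8]
gripper_width: 0.712
gripper_force: 30.0
(-3, 6, 12) [0.001, -0.0, -0.001, -0.0, 0.0, 0.0]
(-2, 3, 4) [0.001, -0.016, -0.029, -0.044, 0.0, 0.0]
(-1, 1, 0) [0.001, -0.027, -0.045, -0.067, 0.0, 0.0]
(0, 0, 0) [0.001, -0.031, -0.049, -0.067, 0.0, 0.0]
(0, -1.5, 0) [0.001, -0.031, -0.055, -0.067, 0.0, 0.0]
```

```bash
python3 -m pendant '[{"x":0,"y":-0.008,"z":-0.015,"rx":-0.022,"ry":0,"rz":0,"claw":0},{"x":0,"y":-0.016,"z":-0.029,"rx":-0.044,"ry":0,"rz":0,"claw":0},{"x":0,"y":-0.02,"z":-0.036,"rx":-0.055,"ry":0,"rz":0,"claw":0},{"x":0,"y":-0.024,"z":-0.042,"rx":-0.067,"ry":0,"rz":0,"claw":0},{"x":0,"y":-0.024,"z":-0.045,"rx":-0.067,"ry":0,"rz":0,"claw":0},{"x":0,"y":-0.024,"z":-0.049,"rx":-0.067,"ry":0,"rz":0,"claw":0},{"x":0,"y":-0.024,"z":-0.051,"rx":-0.067,"ry":0,"rz":0,"claw":0},{"x":0,"y":-0.024,"z":-0.051,"rx":-0.067,"ry":0,"rz":0,"claw":0}]'
python3 - <<'E'
from h import *
hang([(0,0,0)],.515,(-39.1,-10.3)); p=capture("side")
a=cv2.resize(p["color"][150:270,280:440],(800,600),interpolation=cv2.INTER_CUBIC);cv2.imwrite('pics/c3.png',a[:,:,::-1])
E
```

```text
time_s: 20.85
tcp_pos: [0.5179, -0.0662, 0.0811]
ee_rot: [[-0.004, -1.0, 0.007], [-0.768, -0.002, -0.64], [0.64, -0.008, -0.768]]
wrist_force: [-1.2, 10.1, 3.6]
gripper_width: 0.711
gripper_force: 30.0
(0, 0, 0) [-0.011, -0.016, -0.004, -0.001, 0.003, -0.001]
```

View pics/c3.png

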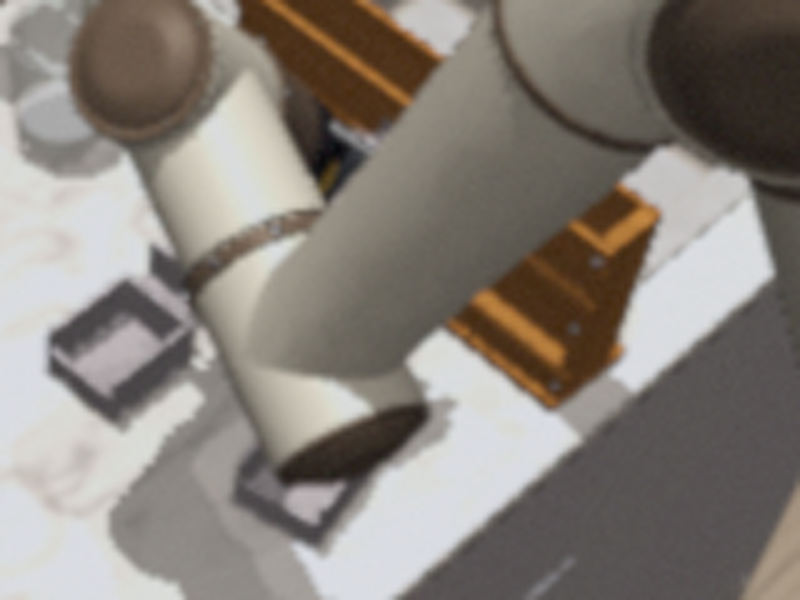

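```bash
python3 -m pendant '[{"x":-0.006,"y":0.004,"z":0.004,"rx":0,"ry":0,"rz":0,"claw":0.76},{"x":-0.006,"y":0.004,"z":0.004,"rx":0,"ry":0,"rz":0,"claw":0.82},{"x":-0.006,"y":0.004,"z":0.004,"rx":0,"ry":0,"rz":0,"claw":0.86},{"x":-0.006,"y":0.004,"z":0.004,"rx":0,"ry":0,"rz":0,"claw":0.86},{"x":-0.006,"y":0.06,"z":0.07,"rx":0,"ry":0,"rz":0,"claw":0.86},{"x":-0.006,"y":0.16,"z":0.19,"rx":0,"ry":0,"rz":0,"claw":0.86},{"x":-0.006,"y":0.3,"z":0.36,"rx":0,"ry":0,"rz":0,"claw":0.86},{"x":-0.006,"y":0.42,"z":0.5,"rx":0,"ry":0,"rz":0,"claw":0.86}]' && python3 -m pendant '[{"x":0,"y":0.2,"z":0.24,"rx":0,"ry":0,"rz":0,"claw":1},{"x":0,"y":0.4,"z":0.4,"rx":0.05,"ry":0,"rz":0,"claw":1},{"x":0,"y":0.6,"z":0.5,"rx":0.1,"ry":0,"rz":0,"claw":1},{"x":0,"y":0.7,"z":0.5,"rx":0.15,"ry":0,"rz":0,"claw":1},{"x":0,"y":0.7,"z":0.5,"rx":0.2,"ry":0,"rz":0,"claw":1},{"x":0,"y":0.7,"z":0.5,"rx":0.222,"ry":0,"rz":0,"claw":1},{"x":0,"y":0.7,"z":0.5,"rx":0.222,"ry":0,"rz":0,"claw":1},{"x":0,"y":0.7,"z":0.5,"rx":0.222,"ry":0,"rz":0,"claw":1}]'
cat > m7.py <<'E'
from m3 import *
import sys
p=capture("wrist");q=capture("top");q2=capture("side")
BINH=[b+np.array([0,0,.069]) for b in BIN]
for c in(p,q,q2):
    for P in eval(sys.argv[1]):
        print(P);fits(c,BIN,["bin_1_center","bin_1_hook","spice_jar_1_center","crank_grip"],P,.02,-1.57,tol=22)
    print('hung')
    for P in eval(sys.argv[2]):
        fits(c,BINH,["bin_1_center","bin_1_hook","crank_grip"],P,.09,-1.57,tol=20)
a=np.hstack([cv2.resize(i["color"],(400,300),interpolation=cv2.INTER_AREA) if k==0 else cv2.resize(i["color"][150:270,r:r+160],(400,300),interpolation=cv2.INTER_CUBIC) for k,(i,r) in enumerate(((p,0),(q2,280)))]);cv2.imwrite('pics/%s.png'%sys.argv[3],a[:,:,::-1])
E
python3 m7.py '[[.4258,.078],[.572,.099]]' '[[.515,-.057]]' d1
```

```text
time_s: 21.9
tcp_pos: [0.5128, 0.0373, 0.2058]
ee_rot: [[-0.001, -1.0, -0.0], [-0.765, 0.001, -0.644], [0.644, -0.0, -0.765]]
wrist_force: [-0.7, 0.5, 0.5]
gripper_width: 0.858
gripper_force: 0.0
time_s: 22.9
tcp_pos: [0.5128, 0.2111, 0.3289]
ee_rot: [[-0.001, -1.0, -0.001], [-1.0, 0.001, -0.005], [0.005, 0.001, -1.0]]
wrist_force: [-0.4, 0.4, 0.6]
gripper_width: 1.0
gripper_force: 0.0
[0.4258, 0.078]
bin_1_center [0.4259 0.0783] -77.5 0.021
bin_1_hook [0.4257 0.0781] -78.1 0.019
[0.572, 0.099]
hung
[0.4258, 0.078]
bin_1_center [0.4258 0.0792] -78.6 0.058
bin_1_hook [0.4263 0.0796] -78.0 0.062
[0.572, 0.099]
spice_jar_1_center [0.5726 0.0984] -88.2 0.057
hung
[0.4258, 0.078]
bin_1_center [0.4223 0.0795] -75.6 0.086
bin_1_hook [0.4237 0.0801] -75.6 0.074
[0.572, 0.099]
hung
```

View pics/d1.png

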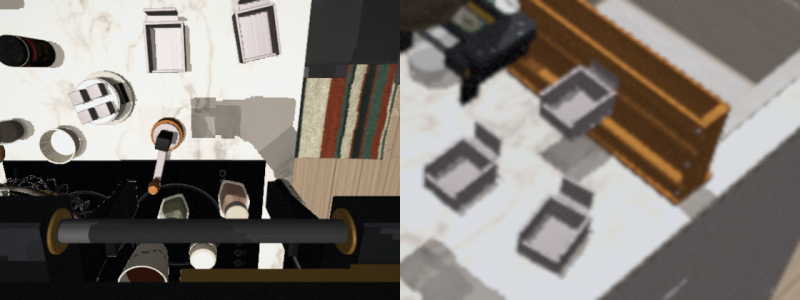

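```bash
cat > chk.py <<'E'
from h import *
import sys
p=capture("side");x0=float(sys.argv[1])
for z in(.152,.147,.142,.137,.132,.127,.122,.117,.112,.107):
    print(z,[ "".join('%4d'%v for v in p["color"][tuple(np.round(px(p,[x0+d,-.096,z])).astype(int)[::-1])]) for d in(-.06,-.04,-.03,-.015,0,.015,.03,.04,.06)])
print(px(p,[x0,-.096,.13]))
E
python3 chk.py .513
```

```text
0.152 [' 161 109  53', ' 152 102  49', ' 158 106  53', ' 156 107  53', ' 147  98  47', ' 157 106  51', ' 140  94  45', ' 165 111  52', ' 140  92  45']
0.147 [' 152 102  52', ' 121  79  35', ' 112  72  37', ' 144  96  45', ' 101  64  30', ' 141  95  44', '  94  61  30', ' 120  79  36', '  90  57  29']
0.142 [' 103  66  33', '  84  54  26', '  79  50  24', '  99  65  29', '  78  51  27', '  76  48  22', '  77  49  26', '  73  46  22', '  76  48  26']
0.137 ['  75  49  23', '  75  46  21', '  75  49  25', '  76  48  23', '  75  48  20', '  79  50  27', '  75  47  21', '  73  46  20', '  75  49  26']
0.132 ['  75  49  26', '  79  50  28', '  76  49  23', '  76  51  28', '  78  53  33', '  76  51  31', '  78  50  24', '  74  47  24', '  77  49  27']
0.127 ['  74  49  21', '  76  49  26', '  75  48  23', '  76  56  46', '  77  57  48', '  72  58  47', '  73  47  21', '  75  47  24', '  77  50  24']
0.122 ['  70  44  19', '  69  46  21', '  73  47  23', '  73  66  64', '  73  64  62', '  76  71  72', '  74  47  26', '  74  48  23', '  75  48  25']
0.117 ['  74  47  24', '  73  49  24', '  70  44  20', '  77  76  77', '  73  67  70', '  85  79  81', '  73  49  30', '  75  47  21', '  74  45  24']
0.112 ['  75  51  26', '  75  46  21', '  74  50  25', '  90  86  88', '  87  83  86', '  95  90  91', '  88  71  61', '  85  53  26', '  80  51  24']
0.107 ['  81  50  23', '  84  53  29', '  89  58  31', '  98  94  96', ' 126 120 123', ' 116 111 115', ' 130 113 107', '  98  69  46', '  93  60  26']
[362.34360874 176.57448334]
```

Run:
```python
from h import *
print(row([.4256,.0787,.027],40,-78,.15),row([.4256,.0787,.027],40,-78,.0))
```

```text
[-0.4198, -0.201, -0.8089, -0.2204, -0.0231, 0.0642] [-0.3396, -0.5783, -1.2686, -0.2204, -0.0231, 0.0642]
```

```bash
python3 -m pendant '[{"x":-0.1,"y":-0.05,"z":-0.2,"rx":-0.055,"ry":-0.006,"rz":0.016,"claw":1},{"x":-0.2,"y":-0.1,"z":-0.4,"rx":-0.11,"ry":-0.012,"rz":0.032,"claw":1},{"x":-0.3,"y":-0.15,"z":-0.6,"rx":-0.165,"ry":-0.017,"rz":0.048,"claw":1},{"x":-0.4,"y":-0.2,"z":-0.75,"rx":-0.22,"ry":-0.023,"rz":0.064,"claw":1},{"x":-0.42,"y":-0.201,"z":-0.809,"rx":-0.22,"ry":-0.023,"rz":0.064,"claw":1},{"x":-0.42,"y":-0.201,"z":-0.809,"rx":-0.22,"ry":-0.023,"rz":0.064,"claw":1},{"x":-0.42,"y":-0.201,"z":-0.809,"rx":-0.22,"ry":-0.023,"rz":0.064,"claw":1},{"x":-0.42,"y":-0.201,"z":-0.809,"rx":-0.22,"ry":-0.023,"rz":0.064,"claw":1}]'
python3 - <<'E'
from m3 import *
print(row([.4256,.0787,.027],40,-78,.0))
q=capture("wrist")
for c in(q,):fits(c,BIN,["bin_1_center","bin_1_hook"],[.4258,.0785],.02,-1.36,tol=40)
E
```

```text
time_s: 25.75
tcp_pos: [0.4091, 0.1617, 0.1285]
ee_rot: [[0.156, -0.979, 0.134], [-0.753, -0.206, -0.625], [0.639, -0.003, -0.769]]
wrist_force: [0.8, -0.7, -0.9]
gripper_width: 0.997
gripper_force: 0.0
[0.0762, -0.3798, -0.4643, -0.0018, 0.0007, 0.0007]
bin_1_center [0.4252 0.078 ] -77.8 0.018
bin_1_hook [0.4251 0.0778] -77.5 0.017
```

```bash
python3 -m pendant '[{"x":0.015,"y":-0.076,"z":-0.093,"rx":0,"ry":0,"rz":0,"claw":1},{"x":0.03,"y":-0.153,"z":-0.186,"rx":0,"ry":0,"rz":0,"claw":1},{"x":0.045,"y":-0.23,"z":-0.28,"rx":0,"ry":0,"rz":0,"claw":1},{"x":0.06,"y":-0.305,"z":-0.37,"rx":0,"ry":0,"rz":0,"claw":1},{"x":0.075,"y":-0.381,"z":-0.462,"rx":0,"ry":0,"rz":0,"claw":1},{"x":0.075,"y":-0.381,"z":-0.462,"rx":0,"ry":0,"rz":0,"claw":0.9},{"x":0.075,"y":-0.381,"z":-0.462,"rx":0,"ry":0,"rz":0,"claw":0.3},{"x":0.075,"y":-0.381,"z":-0.462,"rx":0,"ry":0,"rz":0,"claw":0}]' && python3 -m pendant '[{"x":0,"y":0,"z":0,"rx":0,"ry":0,"rz":0,"claw":0},{"x":0,"y":0,"z":0,"rx":0,"ry":0,"rz":0,"claw":0},{"x":0,"y":0,"z":0,"rx":0,"ry":0,"rz":0,"claw":0},{"x":0,"y":0,"z":0.02,"rx":0,"ry":0,"rz":0,"claw":0},{"x":0,"y":0,"z":0.2,"rx":0,"ry":0,"rz":0,"claw":0},{"x":0,"y":0,"z":0.4,"rx":0,"ry":0,"rz":0,"claw":0},{"x":0,"y":0,"z":0.5,"rx":0,"ry":0,"rz":0,"claw":0},{"x":0,"y":0,"z":0.5,"rx":0,"ry":0,"rz":0,"claw":0}]'
python3 - <<'E'
import h
from h import *
h.YF=-.094
hang(W,.418,(-38,-10))
E
```

```text
time_s: 26.9
tcp_pos: [0.4276, 0.0673, 0.0125]
ee_rot: [[0.158, -0.978, 0.135], [-0.751, -0.208, -0.626], [0.641, -0.003, -0.768]]
wrist_force: [0.1, 0.3, 0.1]
gripper_width: 0.755
gripper_force: 0.0
time_s: 27.9
tcp_pos: [0.427, 0.0666, 0.1379]
ee_rot: [[0.157, -0.978, 0.135], [-0.753, -0.207, -0.625], [0.639, -0.004, -0.769]]
wrist_force: [0.1, -0.1, -0.7]
gripper_width: 0.708
gripper_force: 30.0
(-60, 0, 20) [-0.036, -0.272, -0.189, 0.109, 0.013, -0.066]
(-48, 0, 52) [-0.036, -0.309, -0.111, 0.286, 0.031, -0.061]
(-30, 2, 52) [-0.036, -0.381, -0.103, 0.286, 0.031, -0.061]
(-20, 8, 52) [-0.036, -0.421, -0.079, 0.286, 0.031, -0.061]
(-9, 16, 52) [-0.036, -0.465, -0.047, 0.286, 0.031, -0.061]
(-6, 16, 44) [-0.036, -0.476, -0.067, 0.242, 0.026, -0.063]
(-3, 14, 32) [-0.036, -0.491, -0.104, 0.175, 0.019, -0.064]
(-2, 10, 24) [-0.036, -0.5, -0.139, 0.131, 0.015, -0.065]
(-3, 6, 12) [-0.036, -0.509, -0.182, 0.065, 0.008, -0.066]
(-2, 3, 4) [-0.036, -0.525, -0.21, 0.021, 0.003, -0.066]
(-1, 1, 0) [-0.036, -0.535, -0.226, -0.002, 0.001, -0.066]
```

```bash
python3 -m pendant '[{"x":-0.012,"y":-0.1,"z":-0.02,"rx":0.04,"ry":0.004,"rz":-0.02,"claw":0},{"x":-0.024,"y":-0.2,"z":-0.06,"rx":0.08,"ry":0.008,"rz":-0.04,"claw":0},{"x":-0.036,"y":-0.27,"z":-0.1,"rx":0.12,"ry":0.013,"rz":-0.065,"claw":0},{"x":-0.036,"y":-0.28,"z":-0.111,"rx":0.17,"ry":0.018,"rz":-0.064,"claw":0},{"x":-0.036,"y":-0.295,"z":-0.111,"rx":0.22,"ry":0.024,"rz":-0.063,"claw":0},{"x":-0.036,"y":-0.309,"z":-0.111,"rx":0.286,"ry":0.031,"rz":-0.061,"claw":0},{"x":-0.036,"y":-0.309,"z":-0.111,"rx":0.286,"ry":0.031,"rz":-0.061,"claw":0},{"x":-0.036,"y":-0.309,"z":-0.111,"rx":0.286,"ry":0.031,"rz":-0.061,"claw":0}]'
python3 - <<'E'
import h
from h import *
h.YF=-.094
hang(W[1:],.418,(-38,-10))
E
```

```text
time_s: 28.9
tcp_pos: [0.417, -0.0126, 0.1078]
ee_rot: [[-0.001, -1.0, -0.005], [-0.979, 0.0, 0.203], [-0.203, 0.005, -0.979]]
wrist_force: [-0.2, 0.9, -2.0]
gripper_width: 0.711
gripper_force: 30.0
(-48, 0, 52) [0.004, 0.007, 0.009, 0.002, -0.002, 0.0]
(-30, 2, 52) [0.004, -0.065, 0.018, 0.002, -0.002, 0.0]
(-20, 8, 52) [0.004, -0.104, 0.042, 0.002, -0.002, 0.0]
(-9, 16, 52) [0.004, -0.148, 0.073, 0.002, -0.002, 0.0]
(-6, 16, 44) [0.004, -0.159, 0.054, -0.043, -0.002, 0.0]
(-3, 14, 32) [0.004, -0.174, 0.016, -0.11, -0.002, 0.0]
(-2, 10, 24) [0.004, -0.183, -0.019, -0.154, -0.002, 0.0]
(-3, 6, 12) [0.004, -0.192, -0.062, -0.221, -0.001, 0.001]
(-2, 3, 4) [0.004, -0.208, -0.09, -0.265, -0.001, 0.001]
(-1, 1, 0) [0.004, -0.218, -0.105, -0.287, -0.001, 0.001]
```

```bash
python3 -m pendant '[{"x":0.002,"y":-0.03,"z":0.012,"rx":0,"ry":0,"rz":0,"claw":0},{"x":0.004,"y":-0.065,"z":0.018,"rx":0,"ry":0,"rz":0,"claw":0},{"x":0.004,"y":-0.085,"z":0.03,"rx":0,"ry":0,"rz":0,"claw":0},{"x":0.004,"y":-0.104,"z":0.042,"rx":0,"ry":0,"rz":0,"claw":0},{"x":0.004,"y":-0.126,"z":0.058,"rx":0,"ry":0,"rz":0,"claw":0},{"x":0.004,"y":-0.148,"z":0.073,"rx":0,"ry":0,"rz":0,"claw":0},{"x":0.004,"y":-0.148,"z":0.073,"rx":0,"ry":0,"rz":0,"claw":0},{"x":0.004,"y":-0.148,"z":0.073,"rx":0,"ry":0,"rz":0,"claw":0}]'
python3 - <<'E'
import h
from h import *
h.YF=-.094
hang(W[4:],.418,(-38,-10))
E
```

```text
time_s: 29.9
tcp_pos: [0.4187, -0.0484, 0.1272]
ee_rot: [[0.003, -1.0, -0.002], [-0.979, -0.003, 0.204], [-0.204, 0.002, -0.979]]
wrist_force: [0.6, 0.2, -1.6]
gripper_width: 0.713
gripper_force: 30.0
(-9, 16, 52) [-0.003, -0.005, -0.004, 0.001, -0.001, -0.001]
(-6, 16, 44) [-0.003, -0.016, -0.024, -0.043, -0.001, -0.001]
(-3, 14, 32) [-0.003, -0.031, -0.062, -0.11, -0.001, -0.001]
(-2, 10, 24) [-0.003, -0.04, -0.097, -0.154, -0.001, -0.001]
(-3, 6, 12) [-0.003, -0.049, -0.14, -0.221, -0.001, -0.001]
(-2, 3, 4) [-0.003, -0.065, -0.168, -0.265, -0.001, -0.001]
(-1, 1, 0) [-0.003, -0.075, -0.183, -0.288, -0.001, -0.001]
```

```bash
python3 -m pendant '[{"x":-0.002,"y":-0.016,"z":-0.024,"rx":-0.043,"ry":0,"rz":0,"claw":0},{"x":-0.002,"y":-0.023,"z":-0.043,"rx":-0.078,"ry":0,"rz":0,"claw":0},{"x":-0.002,"y":-0.031,"z":-0.062,"rx":-0.11,"ry":0,"rz":0,"claw":0},{"x":-0.002,"y":-0.04,"z":-0.097,"rx":-0.154,"ry":0,"rz":0,"claw":0},{"x":-0.002,"y":-0.045,"z":-0.118,"rx":-0.19,"ry":0,"rz":0,"claw":0},{"x":-0.002,"y":-0.049,"z":-0.14,"rx":-0.221,"ry":0,"rz":0,"claw":0},{"x":-0.002,"y":-0.049,"z":-0.14,"rx":-0.221,"ry":0,"rz":0,"claw":0},{"x":-0.002,"y":-0.049,"z":-0.14,"rx":-0.221,"ry":0,"rz":0,"claw":0}]'
python3 - <<'E'
import h
from h import *
h.YF=-.094
hang(W[8:]+[(0,0,0)],.418,(-38,-10))
E
```

```text
time_s: 30.9
tcp_pos: [0.4193, -0.0592, 0.092]
ee_rot: [[0.003, -1.0, 0.0], [-0.885, -0.003, -0.466], [0.466, 0.001, -0.885]]
wrist_force: [-0.5, 5.5, -2.4]
gripper_width: 0.71
gripper_force: 30.0
(-3, 6, 12) [-0.005, -0.006, 0.002, -0.001, -0.0, -0.001]
(-2, 3, 4) [-0.005, -0.021, -0.027, -0.046, -0.001, -0.001]
(-1, 1, 0) [-0.005, -0.032, -0.042, -0.068, -0.001, -0.001]
(0, 0, 0) [-0.005, -0.036, -0.046, -0.068, -0.001, -0.001]
```

```bash
python3 -m pendant '[{"x":-0.002,"y":0.004,"z":-0.012,"rx":-0.022,"ry":0,"rz":0,"claw":0},{"x":-0.004,"y":0.002,"z":-0.027,"rx":-0.046,"ry":0,"rz":0,"claw":0},{"x":-0.004,"y":-0.004,"z":-0.035,"rx":-0.057,"ry":0,"rz":0,"claw":0},{"x":-0.004,"y":-0.01,"z":-0.042,"rx":-0.068,"ry":0,"rz":0,"claw":0},{"x":-0.004,"y":-0.012,"z":-0.044,"rx":-0.068,"ry":0,"rz":0,"claw":0},{"x":-0.004,"y":-0.014,"z":-0.048,"rx":-0.068,"ry":0,"rz":0,"claw":0},{"x":-0.004,"y":-0.014,"z":-0.05,"rx":-0.068,"ry":0,"rz":0,"claw":0},{"x":-0.004,"y":-0.014,"z":-0.05,"rx":-0.068,"ry":0,"rz":0,"claw":0}]'; python3 chk.py .418
```

```text
time_s: 31.9
tcp_pos: [0.4189, -0.0625, 0.0812]
ee_rot: [[-0.0, -1.0, 0.002], [-0.765, -0.001, -0.644], [0.644, -0.001, -0.765]]
wrist_force: [-9.0, 18.5, 11.9]
gripper_width: 0.712
gripper_force: 30.0
0.152 [' 123 118 107', ' 131 127 115', ' 132 127 115', ' 138  92  45', ' 139  92  46', ' 137  89  41', ' 164 112  53', ' 154 103  49', ' 163 110  54']
0.147 [' 122 119 108', ' 130 125 113', ' 131 125 114', ' 159 111  64', ' 163 112  55', ' 145  96  48', ' 146  97  47', ' 166 113  57', ' 140  94  44']
0.142 [' 122 117 106', ' 129 123 114', ' 131 126 115', '  99  69  42', ' 100  66  33', '  96  62  32', '  95  59  30', '  90  57  28', '  78  51  27']
0.137 [' 121 116 104', ' 129 124 113', ' 132 126 115', '  95  78  62', '  77  48  25', '  76  50  22', '  78  50  31', '  76  51  24', '  76  50  24']
0.132 [' 121 117 106', ' 131 125 114', ' 130 126 113', ' 114 103  92', '  76  47  24', '  74  46  21', '  76  48  22', '  77  48  26', '  77  50  26']
0.127 [' 120 115 105', ' 128 122 112', ' 132 127 115', ' 107  94  80', '  76  57  45', '  77  55  35', '  76  48  25', '  71  47  23', '  78  49  25']
0.122 [' 117 112 102', ' 129 124 113', ' 131 126 115', ' 120 112 102', '  77  68  66', '  74  67  64', '  76  46  23', '  71  44  23', '  71  45  17']
0.117 [' 118 114 104', ' 128 122 110', ' 129 126 114', ' 133 127 117', '  73  70  71', '  79  74  75', '  71  44  22', '  72  46  18', '  71  46  22']
0.112 [' 115 111 101', ' 127 122 113', ' 132 128 115', ' 134 128 117', '  81  78  77', '  84  79  82', '  75  48  26', '  73  46  20', '  73  47  25']
0.107 [' 116 111 100', ' 127 121 111', ' 131 125 114', ' 133 126 116', ' 103  98 101', ' 108 102 103', '  88  63  46', '  87  59  29', '  78  51  28']
[385.65124239 193.00480428]
```

```bash
python3 -m pendant '[{"x":-0.004,"y":0.006,"z":0.006,"rx":0,"ry":0,"rz":0,"claw":0},{"x":-0.004,"y":0.008,"z":0.006,"rx":0,"ry":0,"rz":0,"claw":0.76},{"x":-0.004,"y":0.008,"z":0.006,"rx":0,"ry":0,"rz":0,"claw":0.82},{"x":-0.004,"y":0.008,"z":0.006,"rx":0,"ry":0,"rz":0,"claw":0.84},{"x":-0.004,"y":0.06,"z":0.07,"rx":0,"ry":0,"rz":0,"claw":0.84},{"x":-0.004,"y":0.16,"z":0.19,"rx":0,"ry":0,"rz":0,"claw":0.84},{"x":-0.004,"y":0.3,"z":0.36,"rx":0,"ry":0,"rz":0,"claw":0.84},{"x":-0.004,"y":0.42,"z":0.5,"rx":0,"ry":0,"rz":0,"claw":0.84}]' && python3 -m pendant '[{"x":0,"y":0.2,"z":0.24,"rx":0,"ry":0,"rz":0,"claw":1},{"x":0,"y":0.4,"z":0.4,"rx":0.05,"ry":0,"rz":0,"claw":1},{"x":0.1,"y":0.5,"z":0.5,"rx":0.1,"ry":0,"rz":0,"claw":1},{"x":0.3,"y":0.5,"z":0.5,"rx":0.15,"ry":0,"rz":0,"claw":1},{"x":0.4,"y":0.5,"z":0.5,"rx":0.2,"ry":0,"rz":0,"claw":1},{"x":0.4,"y":0.5,"z":0.5,"rx":0.222,"ry":0,"rz":0,"claw":1},{"x":0.4,"y":0.5,"z":0.5,"rx":0.222,"ry":0,"rz":0,"claw":1},{"x":0.4,"y":0.5,"z":0.5,"rx":0.222,"ry":0,"rz":0,"claw":1}]'
python3 m7.py '[[.572,.099]]' '[[.515,-.057],[.418,-.057]]' d2;python3 m7.py '[[.572,.099]]' '[[.515,-.057],[.418,-.057]]' d2
```

```text
time_s: 32.95
tcp_pos: [0.4161, 0.0418, 0.2061]
ee_rot: [[0.003, -1.0, -0.002], [-0.763, -0.001, -0.646], [0.646, 0.004, -0.763]]
wrist_force: [1.4, 0.1, 0.4]
gripper_width: 0.837
gripper_force: 0.0
time_s: 33.95
tcp_pos: [0.5159, 0.1657, 0.3293]
ee_rot: [[0.004, -1.0, -0.003], [-1.0, -0.004, -0.007], [0.007, 0.003, -1.0]]
wrist_force: [0.4, -0.0, 0.4]
gripper_width: 1.003
gripper_force: 0.0
[0.572, 0.099]
hung
[0.572, 0.099]
hung
bin_1_center [ 0.4194 -0.0492] -91.1 0.141
bin_1_hook [ 0.4192 -0.0502] -90.1 0.134
[0.572, 0.099]
hung
bin_1_center [ 0.5132 -0.052 ] -90.0 0.126
bin_1_center [ 0.4161 -0.0479] -90.8 0.128
bin_1_hook [ 0.4157 -0.0473] -91.7 0.118
[0.572, 0.099]
hung
[0.572, 0.099]
spice_jar_1_center [0.5704 0.0977] -87.4 0.734
hung
bin_1_center [ 0.4198 -0.048 ] -91.5 0.141
bin_1_hook [ 0.4194 -0.0484] -92.0 0.145
[0.572, 0.099]
bin_1_center [0.5703 0.1011] -88.9 0.043
hung
bin_1_center [ 0.4168 -0.0492] -90.6 0.15
bin_1_hook [ 0.4166 -0.0491] -90.7 0.132
crank_grip [ 0.4153 -0.0477] -89.5 0.144
```

Run:
```python
from h import *
print(row([.5715,.0975,.034],0,-88.5,.1),row([.5715,.0975,.034],0,-88.5,0))
```

```text
[0.2209, -0.2733, -0.8593, 0.0016, -0.0007, 0.0073] [0.2209, -0.2733, -1.2593, 0.0016, -0.0007, 0.0073]
```

```bash
python3 -m pendant '[{"x":0.1,"y":-0.15,"z":0,"rx":0,"ry":0,"rz":0,"claw":1},{"x":0.221,"y":-0.273,"z":-0.1,"rx":0.001,"ry":0,"rz":0.007,"claw":1},{"x":0.221,"y":-0.273,"z":-0.3,"rx":0.001,"ry":0,"rz":0.007,"claw":1},{"x":0.221,"y":-0.273,"z":-0.5,"rx":0.001,"ry":0,"rz":0.007,"claw":1},{"x":0.221,"y":-0.273,"z":-0.7,"rx":0.001,"ry":0,"rz":0.007,"claw":1},{"x":0.221,"y":-0.273,"z":-0.859,"rx":0.001,"ry":0,"rz":0.007,"claw":1},{"x":0.221,"y":-0.273,"z":-0.859,"rx":0.001,"ry":0,"rz":0.007,"claw":1},{"x":0.221,"y":-0.273,"z":-0.859,"rx":0.001,"ry":0,"rz":0.007,"claw":1}]' && python3 -m pendant '[{"x":0,"y":0,"z":-0.1,"rx":0,"ry":0,"rz":0,"claw":1},{"x":0,"y":0,"z":-0.2,"rx":0,"ry":0,"rz":0,"claw":1},{"x":0,"y":0,"z":-0.3,"rx":0,"ry":0,"rz":0,"claw":1},{"x":0,"y":0,"z":-0.4,"rx":0,"ry":0,"rz":0,"claw":1},{"x":0,"y":0,"z":-0.4,"rx":0,"ry":0,"rz":0,"claw":1},{"x":0,"y":0,"z":-0.4,"rx":0,"ry":0,"rz":0,"claw":0.5},{"x":0,"y":0,"z":-0.4,"rx":0,"ry":0,"rz":0,"claw":0},{"x":0,"y":0,"z":-0.4,"rx":0,"ry":0,"rz":0,"claw":0}]' && python3 -m pendant '[{"x":0,"y":0,"z":0,"rx":0,"ry":0,"rz":0,"claw":0},{"x":0,"y":0,"z":0,"rx":0,"ry":0,"rz":0,"claw":0},{"x":0,"y":0,"z":0,"rx":0,"ry":0,"rz":0,"claw":0},{"x":0,"y":0,"z":0.06,"rx":0,"ry":0,"rz":0,"claw":0},{"x":-0.1,"y":0.03,"z":0.12,"rx":0,"ry":0,"rz":-0.007,"claw":0},{"x":-0.25,"y":0.08,"z":0.12,"rx":0,"ry":0,"rz":-0.007,"claw":0},{"x":-0.4,"y":0.1,"z":0.12,"rx":0,"ry":0,"rz":-0.007,"claw":0},{"x":-0.4,"y":0.1,"z":0.12,"rx":0,"ry":0,"rz":-0.007,"claw":0}]'
```

```text
time_s: 38.25
tcp_pos: [0.573, 0.098, 0.1168]
ee_rot: [[0.026, -1.0, 0.001], [-1.0, -0.026, -0.002], [0.002, -0.001, -1.0]]
wrist_force: [0.3, 0.1, 0.1]
gripper_width: 1.0
gripper_force: 0.0
time_s: 39.25
tcp_pos: [0.5722, 0.0978, 0.0162]
ee_rot: [[0.025, -1.0, -0.0], [-1.0, -0.025, -0.001], [0.001, 0.0, -1.0]]
wrist_force: [-0.4, -0.5, -0.2]
gripper_width: 0.748
gripper_force: 0.0
time_s: 40.25
tcp_pos: [0.4689, 0.1221, 0.0454]
ee_rot: [[0.005, -1.0, -0.004], [-1.0, -0.005, -0.003], [0.003, 0.004, -1.0]]
wrist_force: [-0.6, 0.7, -0.8]
gripper_width: 0.709
gripper_force: 30.0
```

```bash
python3 -m pendant '[{"x":0,"y":0,"z":-0.05,"rx":0,"ry":0,"rz":0,"claw":0},{"x":0,"y":0,"z":-0.1,"rx":0,"ry":0,"rz":0,"claw":0},{"x":0,"y":0,"z":-0.117,"rx":0,"ry":0,"rz":0,"claw":0},{"x":0,"y":0,"z":-0.117,"rx":0,"ry":0,"rz":0,"claw":0.8},{"x":0,"y":0,"z":-0.117,"rx":0,"ry":0,"rz":0,"claw":1},{"x":0,"y":0,"z":-0.117,"rx":0,"ry":0,"rz":0,"claw":1},{"x":0,"y":0,"z":0.1,"rx":0,"ry":0,"rz":0,"claw":1},{"x":0,"y":0,"z":0.35,"rx":0,"ry":0,"rz":0,"claw":1}]' && python3 -m pendant '[{"x":0,"y":0.1,"z":0.15,"rx":0,"ry":0,"rz":0,"claw":1},{"x":0,"y":0.2,"z":0.25,"rx":-0.05,"ry":0,"rz":0,"claw":1},{"x":0,"y":0.3,"z":0.25,"rx":-0.1,"ry":0,"rz":0,"claw":1},{"x":0,"y":0.35,"z":0.25,"rx":-0.15,"ry":0,"rz":0,"claw":1},{"x":0,"y":0.35,"z":0.25,"rx":-0.2,"ry":0,"rz":0,"claw":1},{"x":0,"y":0.35,"z":0.25,"rx":-0.222,"ry":0,"rz":0,"claw":1},{"x":0,"y":0.35,"z":0.25,"rx":-0.222,"ry":0,"rz":0,"claw":1},{"x":0,"y":0.35,"z":0.25,"rx":-0.222,"ry":0,"rz":0,"claw":1}]'
cat > m8.py <<'E'
from m3 import *
for k in range(3):
    q=capture("wrist");fits(q,BIN,["bin_1_center","bin_1_hook","spice_jar_1_center"],[.469,.1236],.02,-1.57,tol=60)
print(row([.469,.1236,.027],40,-90,.15));print(row([.469,.1236,.027],40,-90,0))
E
python3 m8.py
```

```text
time_s: 41.25
tcp_pos: [0.4709, 0.122, 0.1328]
ee_rot: [[0.003, -1.0, -0.005], [-1.0, -0.003, -0.004], [0.004, 0.005, -1.0]]
wrist_force: [1.2, 0.6, -0.8]
gripper_width: 0.99
gripper_force: 0.0
time_s: 42.25
tcp_pos: [0.4716, 0.2099, 0.1952]
ee_rot: [[0.003, -1.0, -0.002], [-0.766, -0.001, -0.643], [0.643, 0.004, -0.766]]
wrist_force: [-0.5, -0.5, 0.3]
gripper_width: 1.0
gripper_force: 0.0
[-0.0101, -0.0088, -0.2709, 0.0004, -0.0012, -0.0003]
[-0.0101, -0.3945, -0.7305, 0.0004, -0.0012, -0.0003]
```

```bash
python3 -m pendant '[{"x":-0.005,"y":-0.01,"z":-0.12,"rx":0,"ry":0,"rz":0,"claw":1},{"x":-0.005,"y":-0.01,"z":-0.271,"rx":0,"ry":0,"rz":0,"claw":1},{"x":-0.005,"y":-0.1,"z":-0.378,"rx":0,"ry":0,"rz":0,"claw":1},{"x":-0.005,"y":-0.2,"z":-0.497,"rx":0,"ry":0,"rz":0,"claw":1},{"x":-0.005,"y":-0.3,"z":-0.616,"rx":0,"ry":0,"rz":0,"claw":1},{"x":-0.005,"y":-0.396,"z":-0.73,"rx":0,"ry":0,"rz":0,"claw":1},{"x":-0.005,"y":-0.396,"z":-0.73,"rx":0,"ry":0,"rz":0,"claw":1},{"x":-0.005,"y":-0.396,"z":-0.73,"rx":0,"ry":0,"rz":0,"claw":0.8}]' && python3 -m pendant '[{"x":0,"y":0,"z":0,"rx":0,"ry":0,"rz":0,"claw":0},{"x":0,"y":0,"z":0,"rx":0,"ry":0,"rz":0,"claw":0},{"x":0,"y":0,"z":0,"rx":0,"ry":0,"rz":0,"claw":0},{"x":0,"y":0,"z":0,"rx":0,"ry":0,"rz":0,"claw":0},{"x":0,"y":0,"z":0,"rx":0,"ry":0,"rz":0,"claw":0},{"x":0,"y":0,"z":0.2,"rx":0,"ry":0,"rz":0,"claw":0},{"x":0.1,"y":0,"z":0.4,"rx":0,"ry":0,"rz":0,"claw":0},{"x":0.2,"y":0,"z":0.5,"rx":0,"ry":0,"rz":0,"claw":0}]'
python3 - <<'E'
import h
from h import *
h.YF=-.0915
hang(W[:3],.612,(-38,-10))
E
```

```text
time_s: 43.85
tcp_pos: [0.4713, 0.1122, 0.0131]
ee_rot: [[0.003, -1.0, -0.0], [-0.766, -0.002, -0.643], [0.643, 0.002, -0.766]]
wrist_force: [0.4, 0.9, 0.5]
gripper_width: 0.951
gripper_force: 0.0
time_s: 44.85
tcp_pos: [0.5211, 0.1114, 0.1393]
ee_rot: [[0.002, -1.0, -0.001], [-0.767, -0.001, -0.642], [0.642, 0.002, -0.767]]
wrist_force: [-0.7, 0.4, -1.4]
gripper_width: 0.708
gripper_force: 30.0
(-60, 0, 20) [0.364, -0.441, -0.194, 0.111, -0.001, -0.001]
(-48, 0, 52) [0.364, -0.479, -0.117, 0.288, -0.0, -0.001]
(-30, 2, 52) [0.364, -0.551, -0.108, 0.288, -0.0, -0.001]
```

```bash
python3 -m pendant '[{"x":0.12,"y":-0.1,"z":0,"rx":0.03,"ry":0,"rz":0,"claw":0},{"x":0.25,"y":-0.25,"z":-0.03,"rx":0.06,"ry":0,"rz":0,"claw":0},{"x":0.34,"y":-0.4,"z":-0.06,"rx":0.1,"ry":0,"rz":0,"claw":0},{"x":0.364,"y":-0.45,"z":-0.1,"rx":0.15,"ry":0,"rz":0,"claw":0},{"x":0.364,"y":-0.465,"z":-0.112,"rx":0.2,"ry":0,"rz":0,"claw":0},{"x":0.364,"y":-0.475,"z":-0.112,"rx":0.25,"ry":0,"rz":0,"claw":0},{"x":0.364,"y":-0.479,"z":-0.112,"rx":0.288,"ry":0,"rz":0,"claw":0},{"x":0.364,"y":-0.479,"z":-0.112,"rx":0.288,"ry":0,"rz":0,"claw":0}]'
python3 - <<'E'
import h
from h import *
h.YF=-.0915
hang(W[1:],.612,(-38.5,-10))
E
```

```text
time_s: 45.85
tcp_pos: [0.6109, -0.0111, 0.1086]
ee_rot: [[-0.002, -1.0, -0.003], [-0.979, 0.001, 0.204], [-0.204, 0.003, -0.979]]
wrist_force: [-0.3, -0.1, -1.6]
gripper_width: 0.713
gripper_force: 30.0
(-48, 0, 52) [0.004, 0.012, 0.008, 0.001, -0.001, 0.001]
(-30, 2, 52) [0.004, -0.06, 0.016, 0.001, -0.001, 0.001]
(-20, 8, 52) [0.004, -0.1, 0.04, 0.001, -0.001, 0.001]
(-9, 16, 52) [0.004, -0.144, 0.072, 0.001, -0.001, 0.001]
(-6, 16, 44) [0.004, -0.154, 0.052, -0.043, -0.001, 0.001]
(-3, 14, 32) [0.004, -0.169, 0.014, -0.11, -0.001, 0.001]
(-2, 10, 24) [0.004, -0.178, -0.021, -0.154, -0.001, 0.001]
(-3, 6, 12) [0.004, -0.186, -0.065, -0.221, -0.001, 0.001]
(-2, 3, 4) [0.004, -0.202, -0.093, -0.266, -0.001, 0.001]
(-1, 1, 0) [0.004, -0.213, -0.109, -0.288, -0.001, 0.001]
```

```bash
python3 -m pendant '[{"x":0.002,"y":-0.03,"z":0.012,"rx":0,"ry":0,"rz":0,"claw":0},{"x":0.004,"y":-0.06,"z":0.018,"rx":0,"ry":0,"rz":0,"claw":0},{"x":0.004,"y":-0.08,"z":0.03,"rx":0,"ry":0,"rz":0,"claw":0},{"x":0.004,"y":-0.1,"z":0.042,"rx":0,"ry":0,"rz":0,"claw":0},{"x":0.004,"y":-0.122,"z":0.058,"rx":0,"ry":0,"rz":0,"claw":0},{"x":0.004,"y":-0.144,"z":0.073,"rx":0,"ry":0,"rz":0,"claw":0},{"x":0.004,"y":-0.144,"z":0.073,"rx":0,"ry":0,"rz":0,"claw":0},{"x":0.004,"y":-0.144,"z":0.073,"rx":0,"ry":0,"rz":0,"claw":0}]'
python3 - <<'E'
import h
from h import *
h.YF=-.0915
hang(W[4:],.612,(-38.5,-10))
E
```

```text
time_s: 46.85
tcp_pos: [0.6122, -0.0447, 0.1277]
ee_rot: [[0.003, -1.0, -0.002], [-0.979, -0.003, 0.204], [-0.204, 0.002, -0.979]]
wrist_force: [0.5, -0.4, -1.9]
gripper_width: 0.711
gripper_force: 30.0
(-9, 16, 52) [-0.001, -0.009, -0.004, 0.001, -0.001, -0.001]
(-6, 16, 44) [-0.001, -0.019, -0.025, -0.043, -0.001, -0.001]
(-3, 14, 32) [-0.001, -0.034, -0.062, -0.11, -0.001, -0.001]
(-2, 10, 24) [-0.001, -0.043, -0.098, -0.154, -0.001, -0.001]
(-3, 6, 12) [-0.001, -0.052, -0.141, -0.221, -0.001, -0.001]
(-2, 3, 4) [-0.001, -0.068, -0.17, -0.265, -0.001, -0.001]
(-1, 1, 0) [-0.001, -0.078, -0.185, -0.288, -0.001, -0.001]
```

```bash
python3 -m pendant '[{"x":-0.001,"y":-0.019,"z":-0.024,"rx":-0.043,"ry":0,"rz":0,"claw":0},{"x":-0.001,"y":-0.026,"z":-0.043,"rx":-0.078,"ry":0,"rz":0,"claw":0},{"x":-0.001,"y":-0.034,"z":-0.062,"rx":-0.11,"ry":0,"rz":0,"claw":0},{"x":-0.001,"y":-0.043,"z":-0.097,"rx":-0.154,"ry":0,"rz":0,"claw":0},{"x":-0.001,"y":-0.048,"z":-0.118,"rx":-0.19,"ry":0,"rz":0,"claw":0},{"x":-0.001,"y":-0.051,"z":-0.14,"rx":-0.221,"ry":0,"rz":0,"claw":0},{"x":-0.001,"y":-0.051,"z":-0.14,"rx":-0.221,"ry":0,"rz":0,"claw":0},{"x":-0.001,"y":-0.051,"z":-0.14,"rx":-0.221,"ry":0,"rz":0,"claw":0}]'
python3 - <<'E'
import h
from h import *
h.YF=-.0915
hang(W[8:]+[(0,0,0)],.612,(-38.5,-10))
E
```

```text
time_s: 47.85
tcp_pos: [0.6117, -0.0575, 0.0924]
ee_rot: [[0.002, -1.0, -0.003], [-0.884, -0.001, -0.468], [0.468, 0.004, -0.884]]
wrist_force: [-1.1, -0.5, -3.4]
gripper_width: 0.711
gripper_force: 30.0
(-3, 6, 12) [0.001, -0.001, 0.0, -0.0, -0.001, -0.0]
(-2, 3, 4) [0.001, -0.016, -0.028, -0.045, -0.001, -0.0]
(-1, 1, 0) [0.001, -0.027, -0.044, -0.067, -0.001, -0.0]
(0, 0, 0) [0.001, -0.031, -0.048, -0.067, -0.001, -0.0]
```

```bash
python3 -m pendant '[{"x":0,"y":-0.008,"z":-0.014,"rx":-0.022,"ry":0,"rz":0,"claw":0},{"x":0,"y":-0.016,"z":-0.028,"rx":-0.045,"ry":0,"rz":0,"claw":0},{"x":0,"y":-0.02,"z":-0.036,"rx":-0.056,"ry":0,"rz":0,"claw":0},{"x":0,"y":-0.025,"z":-0.044,"rx":-0.067,"ry":0,"rz":0,"claw":0},{"x":0,"y":-0.028,"z":-0.046,"rx":-0.067,"ry":0,"rz":0,"claw":0},{"x":0,"y":-0.03,"z":-0.049,"rx":-0.067,"ry":0,"rz":0,"claw":0},{"x":0,"y":-0.03,"z":-0.051,"rx":-0.067,"ry":0,"rz":0,"claw":0},{"x":0,"y":-0.03,"z":-0.051,"rx":-0.067,"ry":0,"rz":0,"claw":0}]'
python3 - <<'E'
import h
from h import *
h.YF=-.0915
hang([(0,0,0)],.612,(-38.5,-10))
E
```

```text
time_s: 48.85
tcp_pos: [0.6122, -0.0668, 0.0821]
ee_rot: [[-0.001, -1.0, -0.003], [-0.764, 0.003, -0.645], [0.645, 0.002, -0.764]]
wrist_force: [1.0, -6.2, 1.5]
gripper_width: 0.709
gripper_force: 30.0
(0, 0, 0) [-0.001, 0.006, -0.007, 0.001, -0.001, 0.001]
```

```bash
python3 -m pendant '[{"x":0,"y":-0.006,"z":0,"rx":0,"ry":0,"rz":0,"claw":0},{"x":0,"y":-0.012,"z":0,"rx":0,"ry":0,"rz":0,"claw":0},{"x":0,"y":-0.016,"z":0,"rx":0,"ry":0,"rz":0,"claw":0},{"x":0,"y":-0.016,"z":-0.002,"rx":0,"ry":0,"rz":0,"claw":0},{"x":0,"y":-0.016,"z":-0.005,"rx":0,"ry":0,"rz":0,"claw":0},{"x":0,"y":-0.016,"z":-0.005,"rx":0,"ry":0,"rz":0,"claw":0},{"x":0,"y":-0.016,"z":-0.005,"rx":0,"ry":0,"rz":0,"claw":0},{"x":0,"y":-0.016,"z":-0.005,"rx":0,"ry":0,"rz":0,"claw":0}]'; python3 chk.py .612|head -8
```

```text
time_s: 49.85
tcp_pos: [0.6133, -0.0679, 0.082]
ee_rot: [[0.001, -1.0, 0.002], [-0.765, -0.002, -0.644], [0.645, -0.0, -0.765]]
wrist_force: [-5.3, 6.5, 10.5]
gripper_width: 0.71
gripper_force: 30.0
0.152 [' 103  99  90', ' 124 120 110', ' 133 128 118', ' 144 139 127', ' 151 147 134', ' 162 156 142', ' 139  99  61', ' 117  76  33', ' 126  86  50']
0.147 [' 106 101  93', ' 122 117 107', ' 132 126 115', ' 142 135 125', ' 153 146 135', ' 160 154 140', ' 121 106  89', '  76  50  27', ' 100  85  77']
0.142 [' 107 102  93', ' 117 113 102', ' 127 123 111', ' 142 136 125', ' 148 142 130', ' 159 153 141', ' 112  97  80', '  75  49  26', ' 100  90  86']
0.137 [' 103  99  91', ' 117 112 103', ' 122 118 107', ' 137 133 121', ' 148 143 131', ' 157 151 139', ' 143 135 120', '  75  48  28', ' 112 100  92']
0.132 [' 105 101  91', ' 114 110 100', ' 124 119 108', ' 138 132 121', ' 146 141 129', ' 156 150 137', ' 159 152 139', '  79  57  38', ' 141 135 129']
0.127 [' 102  98  89', ' 112 108  97', ' 120 115 104', ' 132 127 116', ' 145 140 129', ' 151 146 133', ' 160 154 140', '  96  80  65', ' 183 181 178']
0.122 [' 102  98  88', ' 110 105  95', ' 117 112 100', ' 130 125 113', ' 141 137 126', ' 150 143 131', ' 159 154 141', ' 128 119 105', ' 179 177 174']
0.117 [' 101  97  88', ' 107 104  95', ' 115 108  99', ' 127 122 109', ' 142 137 126', ' 150 144 133', ' 158 152 141', ' 127 118 104', ' 190 189 187']
```

```bash
python3 -m pendant '[{"x":-0.002,"y":0.005,"z":0.006,"rx":0,"ry":0,"rz":0,"claw":0},{"x":-0.002,"y":0.005,"z":0.006,"rx":0,"ry":0,"rz":0,"claw":0.76},{"x":-0.002,"y":0.005,"z":0.006,"rx":0,"ry":0,"rz":0,"claw":0.82},{"x":-0.002,"y":0.005,"z":0.006,"rx":0,"ry":0,"rz":0,"claw":0.84},{"x":-0.002,"y":0.06,"z":0.07,"rx":0,"ry":0,"rz":0,"claw":0.84},{"x":-0.002,"y":0.16,"z":0.19,"rx":0,"ry":0,"rz":0,"claw":0.84},{"x":-0.002,"y":0.3,"z":0.36,"rx":0,"ry":0,"rz":0,"claw":0.84},{"x":-0.002,"y":0.42,"z":0.5,"rx":0,"ry":0,"rz":0,"claw":0.84}]' && python3 -m pendant '[{"x":-0.1,"y":0.2,"z":0.24,"rx":0,"ry":0,"rz":0,"claw":1},{"x":-0.2,"y":0.4,"z":0.4,"rx":0.05,"ry":0,"rz":0,"claw":1},{"x":-0.3,"y":0.6,"z":0.6,"rx":0.1,"ry":0,"rz":0,"claw":1},{"x":-0.4,"y":0.8,"z":0.6,"rx":0.15,"ry":0,"rz":0,"claw":1},{"x":-0.45,"y":0.85,"z":0.6,"rx":0.2,"ry":0,"rz":0,"claw":1},{"x":-0.45,"y":0.85,"z":0.6,"rx":0.222,"ry":0,"rz":0,"claw":1},{"x":-0.45,"y":0.85,"z":0.6,"rx":0.222,"ry":0,"rz":0,"claw":1},{"x":-0.45,"y":0.85,"z":0.6,"rx":0.222,"ry":0,"rz":0,"claw":1}]'
python3 - <<'E'
from m3 import *
L=["crank_grip","crank_flange","spice_jar_1_center","bin_1_center"]
BINH=[b+np.array([0,0,.069]) for b in BIN]
for k in("wrist","side","top"):
    p=capture(k);print(k)
    fits(p,CRANK,L,[.577,.245],.05,1.33,tol=25)
    for P in([.456,.364],[.566,.392]):print('jar');fits(p,JAR,L,P,.055,-.2,tol=20)
    for x in(.418,.513,.612): print('h');fits(p,BINH,L[2:],[x,-.055],.09,-1.57,tol=15)
p=capture("side");w=capture("wrist")
a=np.hstack([cv2.resize(p["color"][140:245,300:440],(400,300),interpolation=cv2.INTER_CUBIC),cv2.resize(w["color"][60:360,100:500],(400,300))])
cv2.imwrite('pics/e1.png',a[:,:,::-1]);save(w,'e1w');print(sense()["tcp_pos"])
E
```

```text
time_s: 50.9
tcp_pos: [0.6117, 0.0373, 0.205]
ee_rot: [[0.003, -1.0, -0.002], [-0.766, -0.002, -0.643], [0.643, 0.003, -0.766]]
wrist_force: [0.6, -1.0, 0.3]
gripper_width: 0.842
gripper_force: 0.0
time_s: 51.9
tcp_pos: [0.4991, 0.2483, 0.353]
ee_rot: [[0.003, -1.0, -0.003], [-1.0, -0.003, -0.004], [0.004, 0.003, -1.0]]
wrist_force: [0.3, -0.3, -0.8]
gripper_width: 0.999
gripper_force: 0.0
wrist
crank_grip [0.5767 0.2453] 75.9 0.103
crank_flange [0.5769 0.2453] 76.0 0.101
jar
spice_jar_1_center [0.4569 0.3642] -3.4 0.092
jar
crank_flange [0.5662 0.3951] 3.1 0.122
h
h
h
side
crank_grip [0.5755 0.2456] 78.2 0.128
crank_flange [0.5741 0.2463] 75.3 0.217
jar
spice_jar_1_center [0.4542 0.3661] -24.9 0.081
jar
h
bin_1_center [ 0.4171 -0.0487] -91.8 0.127
h
h
top
jar
jar
h
bin_1_center [ 0.4197 -0.0494] -91.5 0.223
h
h
[0.499  0.2486 0.3538]
```

View pics/e1.png

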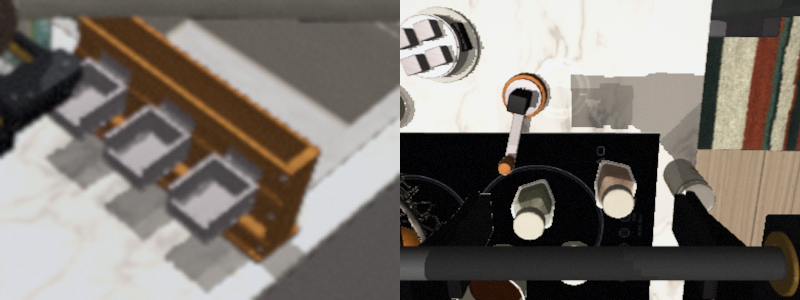

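Run:
```python
from h import *
print(row([.5765,.2454,.070],0,-104,.1),row([.5765,.2454,.070],0,-104))
```

```text
[0.3099, -0.0126, -0.8112, 0.0005, -0.0008, -0.0788] [0.3099, -0.0126, -1.2112, 0.0005, -0.0008, -0.0788]
```

```bash
python3 -m pendant '[{"x":0.15,"y":-0.006,"z":-0.15,"rx":0,"ry":0,"rz":-0.04,"claw":0.7},{"x":0.31,"y":-0.013,"z":-0.3,"rx":0,"ry":0,"rz":-0.079,"claw":0.7},{"x":0.31,"y":-0.013,"z":-0.5,"rx":0,"ry":0,"rz":-0.079,"claw":0.7},{"x":0.31,"y":-0.013,"z":-0.7,"rx":0,"ry":0,"rz":-0.079,"claw":0.7},{"x":0.31,"y":-0.013,"z":-0.811,"rx":0,"ry":0,"rz":-0.079,"claw":0.7},{"x":0.31,"y":-0.013,"z":-0.811,"rx":0,"ry":0,"rz":-0.079,"claw":0.7},{"x":0.31,"y":-0.013,"z":-0.811,"rx":0,"ry":0,"rz":-0.079,"claw":0.7},{"x":0.31,"y":-0.013,"z":-0.811,"rx":0,"ry":0,"rz":-0.079,"claw":0.7}]'
python3 - <<'E'
from h import *
print(row([.5765,.2454,.070],0,-104))
from m3 import fits
p=capture("wrist");fits(p,CRANK,["crank_grip","crank_flange"],[.5765,.2454],.05,1.33,tol=60)
E
```

```text
time_s: 55.85
tcp_pos: [0.5775, 0.2459, 0.1532]
ee_rot: [[-0.242, -0.97, 0.001], [-0.97, 0.242, 0.001], [-0.001, -0.0, -1.0]]
wrist_force: [0.6, -0.4, 0.1]
gripper_width: 0.698
gripper_force: 0.0
[-0.0039, -0.0022, -0.4086, -0.0002, 0.0002, 0.0001]
crank_grip [0.5766 0.2452] 76.3 0.226
crank_flange [0.5765 0.2452] 76.2 0.213
```

```bash
python3 -m pendant '[{"x":-0.003,"y":-0.002,"z":-0.1,"rx":0,"ry":0,"rz":0,"claw":0.7},{"x":-0.003,"y":-0.002,"z":-0.2,"rx":0,"ry":0,"rz":0,"claw":0.7},{"x":-0.003,"y":-0.002,"z":-0.3,"rx":0,"ry":0,"rz":0,"claw":0.7},{"x":-0.003,"y":-0.002,"z":-0.408,"rx":0,"ry":0,"rz":0,"claw":0.7},{"x":-0.003,"y":-0.002,"z":-0.408,"rx":0,"ry":0,"rz":0,"claw":0.7},{"x":-0.003,"y":-0.002,"z":-0.408,"rx":0,"ry":0,"rz":0,"claw":0.5},{"x":-0.003,"y":-0.002,"z":-0.408,"rx":0,"ry":0,"rz":0,"claw":0.3},{"x":-0.003,"y":-0.002,"z":-0.408,"rx":0,"ry":0,"rz":0,"claw":0}]' && python3 -m pendant '[{"x":0,"y":0,"z":0,"rx":0,"ry":0,"rz":0,"claw":0},{"x":0,"y":0,"z":0,"rx":0,"ry":0,"rz":0,"claw":0},{"x":0,"y":0,"z":0,"rx":0,"ry":0,"rz":0,"claw":0},{"x":0,"y":0,"z":0,"rx":0,"ry":0,"rz":0,"claw":0},{"x":0,"y":0,"z":0,"rx":0,"ry":0,"rz":0,"claw":0},{"x":0,"y":0,"z":0,"rx":0,"ry":0,"rz":0,"claw":0},{"x":0,"y":0,"z":0,"rx":0,"ry":0,"rz":0,"claw":0},{"x":0,"y":0,"z":0,"rx":0,"ry":0,"rz":0,"claw":0}]'
```

```text
time_s: 57.0
tcp_pos: [0.5763, 0.2451, 0.0502]
ee_rot: [[-0.242, -0.97, -0.001], [-0.97, 0.242, -0.0], [0.0, 0.001, -1.0]]
wrist_force: [-0.3, -0.5, -0.2]
gripper_width: 0.447
gripper_force: 0.0
time_s: 58.0
tcp_pos: [0.5757, 0.2448, 0.0493]
ee_rot: [[-0.242, -0.97, -0.003], [-0.97, 0.242, -0.001], [0.002, 0.002, -1.0]]
wrist_force: [-2.9, -0.4, 5.4]
gripper_width: 0.25
gripper_force: 30.0
```

```bash
python3 -m pendant '[{"x":0,"y":0,"z":0.1,"rx":0,"ry":0,"rz":0,"claw":0},{"x":0,"y":0,"z":0.25,"rx":0,"ry":0,"rz":0,"claw":0},{"x":0,"y":0,"z":0.4,"rx":0,"ry":0,"rz":0,"claw":0},{"x":0,"y":0,"z":0.5,"rx":0,"ry":0,"rz":0.05,"claw":0},{"x":0.14,"y":-0.08,"z":0.5,"rx":0,"ry":0,"rz":0.1,"claw":0},{"x":0.28,"y":-0.16,"z":0.5,"rx":0,"ry":0,"rz":0.15,"claw":0},{"x":0.42,"y":-0.25,"z":0.5,"rx":0,"ry":0,"rz":0.18,"claw":0},{"x":0.42,"y":-0.25,"z":0.5,"rx":0,"ry":0,"rz":0.18,"claw":0}]'
python3 - <<'E'
from h import *
t=np.array([.6829,.1817,0.09]);print(row(t,0,-71.6))
p=capture("wrist");save(p,'f1')
for l in("socket","crank_grip"):
  for r in regions_of(p,l): print(l,r["conf"],r["centre"])
print(px(p,[.6829,.1817,.086]))
cv2.imwrite('pics/f1z.png',cv2.resize(p["color"][:,:,::-1],(800,600),interpolation=cv2.INTER_CUBIC))
E
```

```text
time_s: 59.0
tcp_pos: [0.6823, 0.1801, 0.1712]
ee_rot: [[0.311, -0.95, -0.004], [-0.95, -0.311, -0.004], [0.002, 0.004, -1.0]]
wrist_force: [-1.0, 1.1, -2.6]
gripper_width: 0.251
gripper_force: 30.0
[0.0022, 0.0066, -0.4006, 0.0011, -0.0011, 0.0014]
socket 0.87 [278.5, 184.6]
crank_grip 0.84 [281.4, 263.8]
[280.73004139 218.8718487 ]
```

View pics/f1z.png

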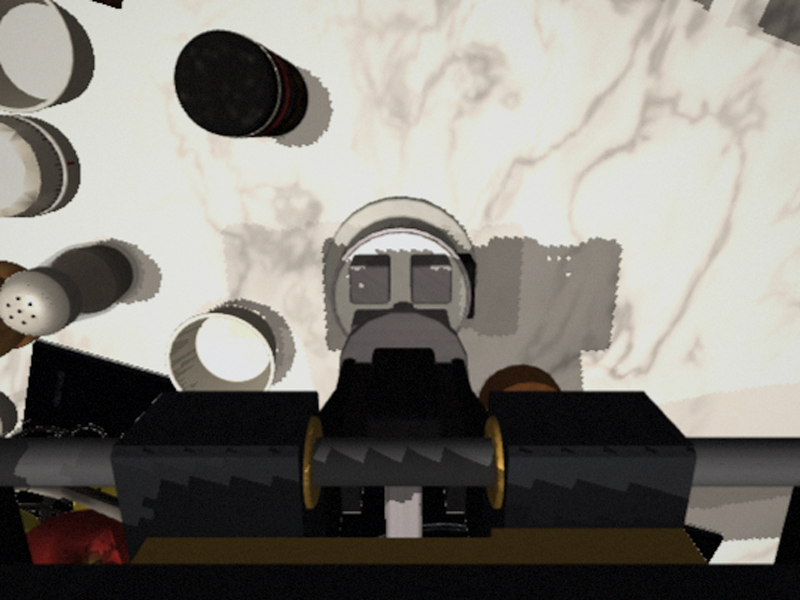

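```bash
python3 -m pendant '[{"x":0.002,"y":0.006,"z":-0.05,"rx":0.001,"ry":-0.001,"rz":0.001,"claw":0},{"x":0.002,"y":0.006,"z":-0.1,"rx":0.001,"ry":-0.001,"rz":0.001,"claw":0},{"x":0.002,"y":0.006,"z":-0.13,"rx":0.001,"ry":-0.001,"rz":0.001,"claw":0},{"x":0.002,"y":0.006,"z":-0.15,"rx":0.001,"ry":-0.001,"rz":0.001,"claw":0},{"x":0.002,"y":0.006,"z":-0.165,"rx":0.001,"ry":-0.001,"rz":0.001,"claw":0},{"x":0.002,"y":0.006,"z":-0.175,"rx":0.001,"ry":-0.001,"rz":0.001,"claw":0},{"x":0.002,"y":0.006,"z":-0.185,"rx":0.001,"ry":-0.001,"rz":0.001,"claw":0},{"x":0.002,"y":0.006,"z":-0.185,"rx":0.001,"ry":-0.001,"rz":0.001,"claw":0}]'
python3 -c "
from h import *
s=sense();print(s['moment'],s['tcp_pos'])"
```

```text
time_s: 60.15
tcp_pos: [0.6812, 0.1837, 0.1277]
ee_rot: [[0.318, -0.948, 0.001], [-0.948, -0.318, 0.001], [-0.0, -0.002, -1.0]]
wrist_force: [-0.4, 0.0, -2.0]
gripper_width: 0.253
gripper_force: 30.0
[0.01017286 0.10128749 0.01405972] [0.68123039 0.1837491  0.12767378]
```

```bash
python3 -m pendant '[{"x":0.004,"y":-0.004,"z":0,"rx":0,"ry":0,"rz":0,"claw":0},{"x":0.004,"y":-0.004,"z":-0.008,"rx":0,"ry":0,"rz":0,"claw":0},{"x":0.004,"y":-0.004,"z":-0.016,"rx":0,"ry":0,"rz":0,"claw":0},{"x":0.004,"y":-0.004,"z":-0.024,"rx":0,"ry":0,"rz":0,"claw":0},{"x":0.004,"y":-0.004,"z":-0.032,"rx":0,"ry":0,"rz":0,"claw":0},{"x":0.004,"y":-0.004,"z":-0.04,"rx":0,"ry":0,"rz":0,"claw":0},{"x":0.004,"y":-0.004,"z":-0.04,"rx":0,"ry":0,"rz":0,"claw":0},{"x":0.004,"y":-0.004,"z":-0.04,"rx":0,"ry":0,"rz":0,"claw":0}]'
python3 -c "
from h import *
s=sense();print(s['moment'],s['tcp_pos'])"
```

```text
time_s: 61.15
tcp_pos: [0.6822, 0.1826, 0.1175]
ee_rot: [[0.318, -0.948, 0.001], [-0.948, -0.318, 0.0], [0.0, -0.001, -1.0]]
wrist_force: [0.6, -1.5, -3.5]
gripper_width: 0.249
gripper_force: 30.0
[-0.47368751 -0.15562532  0.01272638] [0.68221242 0.182646   0.11754093]
```

```bash
python3 -m pendant '[{"x":0,"y":0,"z":-0.01,"rx":0,"ry":0,"rz":0,"claw":0},{"x":0,"y":0,"z":-0.02,"rx":0,"ry":0,"rz":0,"claw":0},{"x":0,"y":0,"z":-0.03,"rx":0,"ry":0,"rz":0,"claw":0},{"x":0,"y":0,"z":-0.036,"rx":0,"ry":0,"rz":0,"claw":0},{"x":0,"y":0,"z":-0.04,"rx":0,"ry":0,"rz":0,"claw":0},{"x":0,"y":0,"z":-0.044,"rx":0,"ry":0,"rz":0,"claw":0},{"x":0,"y":0,"z":-0.048,"rx":0,"ry":0,"rz":0,"claw":0},{"x":0,"y":0,"z":-0.048,"rx":0,"ry":0,"rz":0,"claw":0}]'
```

```text
time_s: 62.15
tcp_pos: [0.6824, 0.1827, 0.1074]
ee_rot: [[0.319, -0.948, 0.002], [-0.948, -0.319, 0.0], [0.0, -0.002, -1.0]]
wrist_force: [-2.3, -1.5, 4.7]
gripper_width: 0.25
gripper_force: 30.0
```

```bash
python3 -m pendant '[{"x":0,"y":0,"z":0,"rx":0,"ry":0,"rz":0,"claw":0.3},{"x":0,"y":0,"z":0,"rx":0,"ry":0,"rz":0,"claw":0.5},{"x":0,"y":0,"z":0,"rx":0,"ry":0,"rz":0,"claw":0.6},{"x":0,"y":0,"z":0,"rx":0,"ry":0,"rz":0,"claw":0.6},{"x":0,"y":0,"z":0.1,"rx":0,"ry":0,"rz":0,"claw":0.6},{"x":0,"y":0,"z":0.3,"rx":0,"ry":0,"rz":0,"claw":0.6},{"x":0,"y":0,"z":0.5,"rx":0,"ry":0,"rz":0,"claw":0.7},{"x":0,"y":0,"z":0.7,"rx":0,"ry":0,"rz":0,"claw":1}]' && python3 -m pendant '[{"x":-0.1,"y":0.1,"z":0.1,"rx":0,"ry":0,"rz":-0.05,"claw":1},{"x":-0.2,"y":0.2,"z":0.2,"rx":0,"ry":0,"rz":-0.103,"claw":1},{"x":-0.3,"y":0.3,"z":0.2,"rx":0,"ry":0,"rz":-0.103,"claw":1},{"x":-0.5,"y":0.5,"z":0.2,"rx":0,"ry":0,"rz":-0.103,"claw":1},{"x":-0.7,"y":0.8,"z":0.2,"rx":0,"ry":0,"rz":-0.103,"claw":1},{"x":-0.7,"y":1,"z":0.2,"rx":0,"ry":0,"rz":-0.103,"claw":1},{"x":-0.7,"y":1,"z":0.2,"rx":0,"ry":0,"rz":-0.103,"claw":1},{"x":-0.7,"y":1,"z":0.2,"rx":0,"ry":0,"rz":-0.103,"claw":1}]'
python3 - <<'E'
from m3 import *
CH=[b+np.array([0,0,.058]) for b in CRANK]
for k in("side","top","wrist","wrist"):
    p=capture(k);print(k)
    if k!="wrist":fits(p,CH,["crank_grip","crank_flange"],[.6829,.1817],.1,1.89,tol=25)
    for P in([.456,.364],[.566,.393]):
        print('jar',px(p,[*P,.05]));
        for y0 in(-.35,0):fits(p,JAR,["spice_jar_1_center"],P,.055,y0,tol=40)
save(p,'g1');g=p["color"][:,:,::-1]
cv2.imwrite('pics/g1z.png',cv2.resize(g,(800,600),interpolation=cv2.INTER_CUBIC))
E
```

```text
time_s: 63.15
tcp_pos: [0.6821, 0.1828, 0.2824]
ee_rot: [[0.318, -0.948, 0.002], [-0.948, -0.318, 0.001], [-0.0, -0.002, -1.0]]
wrist_force: [1.1, 0.2, 0.8]
gripper_width: 0.737
gripper_force: 0.0
time_s: 64.15
tcp_pos: [0.5068, 0.4338, 0.3299]
ee_rot: [[0.002, -1.0, 0.001], [-1.0, -0.002, -0.001], [0.001, -0.001, -1.0]]
wrist_force: [0.3, -0.2, 1.0]
gripper_width: 1.005
gripper_force: 0.0
side
jar [265.4179 284.9116]
spice_jar_1_center [0.4529 0.3674] -25.4 0.109
spice_jar_1_center [0.4535 0.3669] -25.5 0.107
jar [233.2109 266.0478]
spice_jar_1_center [0.566 0.393] -20.1 1.0
spice_jar_1_center [0.566 0.393] 0.0 1.0
top
crank_grip [0.6836 0.186 ] 109.4 0.18
crank_flange [0.6829 0.1842] 107.5 0.18
jar [209.6036 257.7027]
spice_jar_1_center [0.4558 0.3647] -17.4 0.132
spice_jar_1_center [0.4555 0.3642] -15.5 0.128
jar [201.4433 220.0527]
wrist
jar [328.1806 104.9236]
spice_jar_1_center [0.4563 0.3645] -15.8 0.096
spice_jar_1_center [0.4565 0.3644] -15.5 0.096
jar [233.0218 130.7683]
wrist
jar [328.1228 104.8107]
spice_jar_1_center [0.4566 0.364 ] -12.6 0.119
spice_jar_1_center [0.457  0.3641] -10.5 0.12
jar [232.9391 130.6406]
```

Run:
```python
import cv2
g=cv2.imread('pics/g1.png');cv2.imwrite('pics/g2.png',cv2.resize(g[55:205,180:380],(800,600),interpolation=cv2.INTER_CUBIC))
```

```text
(no output)
```

View pics/g2.png

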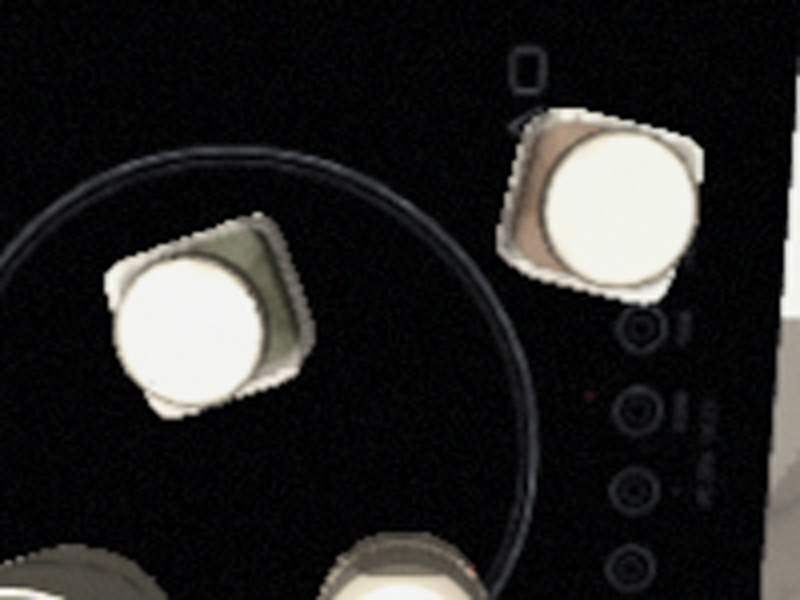

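Run:
```python
from m3 import *
p=capture("wrist");g=cv2.cvtColor(p["color"],cv2.COLOR_RGB2GRAY)
n,lab,st,ce=cv2.connectedComponentsWithStats((g>45).astype(np.uint8))
for P,y0 in(([.4565,.3643],-.27),([.566,.393],.35)):
    u=px(p,[*P,.06]).astype(int);k=lab[u[1],u[0]];m=cv2.morphologyEx((lab==k).astype(np.uint8),cv2.MORPH_CLOSE,np.ones((5,5)))
    m=cv2.morphologyEx(m,cv2.MORPH_OPEN,np.ones((5,5)))
    q,f=fit(JAR,[(p,m.astype(np.float32))],[*P,y0]);print(u,st[k],q,np.degrees(q[2]),f)
    print(row([q[0],q[1],.075],0,-90+np.degrees(q[2]),.1))
```

```text
[328 105] [ 304   82   52   50 2027] [ 0.4563  0.3651 -0.2022] -11.582751115536201 0.0847322940826416
[-0.204, -0.2711, -0.6991, 0.0, 0.0005, -0.0644]
[231 131] [ 206  108   53   52 1965] [0.5661 0.395  0.3472] 19.895051880558213 0.08675640821456909
[0.2352, -0.1513, -0.6991, -0.0001, 0.0005, 0.1105]
```

```bash
python3 -m pendant '[{"x":-0.1,"y":-0.12,"z":-0.1,"rx":0,"ry":0,"rz":-0.04,"claw":1},{"x":-0.204,"y":-0.271,"z":-0.2,"rx":0,"ry":0,"rz":-0.08,"claw":1},{"x":-0.204,"y":-0.271,"z":-0.4,"rx":0,"ry":0,"rz":-0.08,"claw":1},{"x":-0.204,"y":-0.271,"z":-0.6,"rx":0,"ry":0,"rz":-0.08,"claw":1},{"x":-0.204,"y":-0.271,"z":-0.7,"rx":0,"ry":0,"rz":-0.08,"claw":1},{"x":-0.204,"y":-0.271,"z":-0.7,"rx":0,"ry":0,"rz":-0.08,"claw":1},{"x":-0.204,"y":-0.271,"z":-0.7,"rx":0,"ry":0,"rz":-0.08,"claw":1},{"x":-0.204,"y":-0.271,"z":-0.7,"rx":0,"ry":0,"rz":-0.08,"claw":1}]' && python3 -m pendant '[{"x":0,"y":0,"z":-0.1,"rx":0,"ry":0,"rz":0,"claw":1},{"x":0,"y":0,"z":-0.2,"rx":0,"ry":0,"rz":0,"claw":1},{"x":0,"y":0,"z":-0.3,"rx":0,"ry":0,"rz":0,"claw":1},{"x":0,"y":0,"z":-0.4,"rx":0,"ry":0,"rz":0,"claw":1},{"x":0,"y":0,"z":-0.4,"rx":0,"ry":0,"rz":0,"claw":1},{"x":0,"y":0,"z":-0.4,"rx":0,"ry":0,"rz":0,"claw":0.8},{"x":0,"y":0,"z":-0.4,"rx":0,"ry":0,"rz":0,"claw":0.5},{"x":0,"y":0,"z":-0.4,"rx":0,"ry":0,"rz":0,"claw":0.3}]' && python3 -m pendant '[{"x":0,"y":0,"z":0,"rx":0,"ry":0,"rz":0,"claw":0},{"x":0,"y":0,"z":0,"rx":0,"ry":0,"rz":0,"claw":0},{"x":0,"y":0,"z":0,"rx":0,"ry":0,"rz":0,"claw":0},{"x":0,"y":0,"z":0,"rx":0,"ry":0,"rz":0,"claw":0},{"x":0,"y":0,"z":0.05,"rx":0,"ry":0,"rz":0,"claw":0},{"x":0,"y":0,"z":0.2,"rx":0,"ry":0,"rz":0,"claw":0},{"x":0,"y":0,"z":0.4,"rx":0,"ry":0,"rz":0,"claw":0},{"x":0,"y":0,"z":0.6,"rx":0,"ry":0,"rz":0,"claw":0}]'
```

```text
time_s: 66.4
tcp_pos: [0.457, 0.3659, 0.1576]
ee_rot: [[-0.248, -0.969, 0.004], [-0.969, 0.248, 0.002], [-0.003, -0.003, -1.0]]
wrist_force: [-0.8, 0.9, 0.1]
gripper_width: 0.998
gripper_force: 0.0
time_s: 67.4
tcp_pos: [0.4566, 0.3655, 0.0568]
ee_rot: [[-0.248, -0.969, 0.003], [-0.969, 0.248, 0.001], [-0.002, -0.003, -1.0]]
wrist_force: [0.6, 0.2, -0.3]
gripper_width: 0.748
gripper_force: 0.0
time_s: 68.4
tcp_pos: [0.4561, 0.3646, 0.2075]
ee_rot: [[-0.249, -0.969, 0.001], [-0.969, 0.249, -0.001], [0.0, -0.002, -1.0]]
wrist_force: [0.4, 1.3, -1.3]
gripper_width: 0.511
gripper_force: 29.8
```

```bash
python3 -m pendant '[{"x":0,"y":-0.15,"z":0.05,"rx":0,"ry":0,"rz":0.02,"claw":0},{"x":0,"y":-0.3,"z":0.1,"rx":0,"ry":0,"rz":0.04,"claw":0},{"x":-0.03,"y":-0.45,"z":0.15,"rx":0,"ry":0,"rz":0.06,"claw":0},{"x":-0.06,"y":-0.6,"z":0.15,"rx":0,"ry":0,"rz":0.08,"claw":0},{"x":-0.1,"y":-0.75,"z":0.15,"rx":0,"ry":0,"rz":0.08,"claw":0},{"x":-0.15,"y":-0.9,"z":0.15,"rx":0,"ry":0,"rz":0.08,"claw":0},{"x":-0.154,"y":-1,"z":0.15,"rx":0,"ry":0,"rz":0.08,"claw":0},{"x":-0.154,"y":-1,"z":0.15,"rx":0,"ry":0,"rz":0.08,"claw":0}]'
cat > m9.py <<'E'
from m3 import *
BINH=[b+np.array([0,0,.069]) for b in BIN[:5]]
for k in("wrist","top","wrist","side"):
    p=capture(k);print(k)
    for x in(.418,.514,.612): fits(p,BINH,["bin_1_center"],[x,-.055],.09,-1.57,tol=30)
E
python3 m9.py; python3 -c "
from h import *
print(row([.4175,-.055,.22],0,-90))"
```

```text
time_s: 69.4
tcp_pos: [0.4172, 0.1137, 0.2438]
ee_rot: [[-0.002, -1.0, 0.002], [-1.0, 0.002, 0.001], [-0.001, -0.002, -1.0]]
wrist_force: [-0.2, 0.2, -2.3]
gripper_width: 0.512
gripper_force: 29.8
wrist
top
bin_1_center [ 0.4201 -0.0547] -91.4 0.092
wrist
side
bin_1_center [ 0.4138 -0.048 ] -91.0 0.33
[-0.0011, -0.6803, -0.1691, -0.0, 0.0005, -0.0001]
```

```bash
python3 -m pendant '[{"x":0.004,"y":-0.15,"z":0,"rx":0,"ry":0,"rz":0,"claw":0},{"x":0.004,"y":-0.3,"z":0,"rx":0,"ry":0,"rz":0,"claw":0},{"x":0.004,"y":-0.45,"z":0,"rx":0,"ry":0,"rz":0,"claw":0},{"x":0.004,"y":-0.6,"z":-0.05,"rx":0,"ry":0,"rz":0,"claw":0},{"x":0.004,"y":-0.68,"z":-0.1,"rx":0,"ry":0,"rz":0,"claw":0},{"x":0.004,"y":-0.68,"z":-0.169,"rx":0,"ry":0,"rz":0,"claw":0},{"x":0.004,"y":-0.68,"z":-0.169,"rx":0,"ry":0,"rz":0,"claw":0},{"x":0.004,"y":-0.68,"z":-0.169,"rx":0,"ry":0,"rz":0,"claw":0}]' && python3 -m pendant '[{"x":0,"y":0,"z":-0.06,"rx":0,"ry":0,"rz":0,"claw":0},{"x":0,"y":0,"z":-0.12,"rx":0,"ry":0,"rz":0,"claw":0},{"x":0,"y":0,"z":-0.14,"rx":0,"ry":0,"rz":0,"claw":0},{"x":0,"y":0,"z":-0.16,"rx":0,"ry":0,"rz":0,"claw":0},{"x":0,"y":0,"z":-0.18,"rx":0,"ry":0,"rz":0,"claw":0},{"x":0,"y":0,"z":-0.2,"rx":0,"ry":0,"rz":0,"claw":0},{"x":0,"y":0,"z":-0.2,"rx":0,"ry":0,"rz":0,"claw":0},{"x":0,"y":0,"z":-0.2,"rx":0,"ry":0,"rz":0,"claw":0}]'
```

```text
time_s: 71.2
tcp_pos: [0.4194, -0.0548, 0.2018]
ee_rot: [[0.001, -1.0, 0.003], [-1.0, -0.001, -0.0], [0.0, -0.003, -1.0]]
wrist_force: [0.0, -0.3, -1.1]
gripper_width: 0.51
gripper_force: 29.8
time_s: 72.2
tcp_pos: [0.419, -0.055, 0.1512]
ee_rot: [[0.0, -1.0, 0.002], [-1.0, -0.0, 0.0], [-0.0, -0.002, -1.0]]
wrist_force: [-0.3, 0.1, -1.9]
gripper_width: 0.512
gripper_force: 29.8
```

```bash
python3 -m pendant '[{"x":0,"y":0,"z":-0.03,"rx":0,"ry":0,"rz":0,"claw":0},{"x":0,"y":0,"z":-0.06,"rx":0,"ry":0,"rz":0,"claw":0},{"x":0,"y":0,"z":-0.08,"rx":0,"ry":0,"rz":0,"claw":0},{"x":0,"y":0,"z":-0.095,"rx":0,"ry":0,"rz":0,"claw":0},{"x":0,"y":0,"z":-0.104,"rx":0,"ry":0,"rz":0,"claw":0},{"x":0,"y":0,"z":-0.108,"rx":0,"ry":0,"rz":0,"claw":0},{"x":0,"y":0,"z":-0.108,"rx":0,"ry":0,"rz":0,"claw":0},{"x":0,"y":0,"z":-0.108,"rx":0,"ry":0,"rz":0,"claw":0}]'
```

```text
time_s: 73.2
tcp_pos: [0.4189, -0.0549, 0.1242]
ee_rot: [[0.0, -1.0, 0.002], [-1.0, -0.0, 0.0], [-0.0, -0.002, -1.0]]
wrist_force: [-0.3, -0.6, -2.4]
gripper_width: 0.511
gripper_force: 29.8
```

```bash
python3 -m pendant '[{"x":0,"y":0,"z":-0.003,"rx":0,"ry":0,"rz":0,"claw":0},{"x":0,"y":0,"z":-0.006,"rx":0,"ry":0,"rz":0,"claw":0},{"x":0,"y":0,"z":-0.006,"rx":0,"ry":0,"rz":0,"claw":0.55},{"x":0,"y":0,"z":-0.006,"rx":0,"ry":0,"rz":0,"claw":0.65},{"x":0,"y":0,"z":-0.006,"rx":0,"ry":0,"rz":0,"claw":0.75},{"x":0,"y":0,"z":-0.006,"rx":0,"ry":0,"rz":0,"claw":0.75},{"x":0,"y":0,"z":0.1,"rx":0,"ry":0,"rz":0,"claw":0.75},{"x":0,"y":0,"z":0.3,"rx":0,"ry":0,"rz":0,"claw":0.75}]' && python3 -m pendant '[{"x":0,"y":0,"z":0.2,"rx":0,"ry":0,"rz":0,"claw":1},{"x":0.05,"y":0.1,"z":0.5,"rx":0,"ry":0,"rz":0.05,"claw":1},{"x":0.1,"y":0.3,"z":0.5,"rx":0,"ry":0,"rz":0.11,"claw":1},{"x":0.2,"y":0.5,"z":0.5,"rx":0,"ry":0,"rz":0.11,"claw":1},{"x":0.3,"y":0.7,"z":0.5,"rx":0,"ry":0,"rz":0.11,"claw":1},{"x":0.4,"y":0.9,"z":0.5,"rx":0,"ry":0,"rz":0.11,"claw":1},{"x":0.4,"y":1,"z":0.5,"rx":0,"ry":0,"rz":0.11,"claw":1},{"x":0.4,"y":1,"z":0.5,"rx":0,"ry":0,"rz":0.11,"claw":1}]'
python3 - <<'E'
from m3 import *
JH=[b+np.array([0,0,.067]) for b in JAR]
for k in("side","top"):
    p=capture(k);print(k);fits(p,JH,["spice_jar_1_center"],[.419,-.055],.12,0,tol=20)
print(row([.5661,.395,.075],0,-70,.15));print(row([.5661,.395,.075],0,-70,0))
E
```

```text
time_s: 74.2
tcp_pos: [0.4174, -0.0552, 0.1985]
ee_rot: [[0.0, -1.0, -0.003], [-1.0, -0.0, -0.001], [0.001, 0.003, -1.0]]
wrist_force: [1.1, 0.5, -0.6]
gripper_width: 0.747
gripper_force: 0.0
time_s: 75.2
tcp_pos: [0.5188, 0.1966, 0.3231]
ee_rot: [[0.341, -0.94, 0.0], [-0.94, -0.341, -0.0], [0.0, -0.0, -1.0]]
wrist_force: [-0.2, 0.5, 0.2]
gripper_width: 1.005
gripper_force: 0.0
side
spice_jar_1_center [ 0.4189 -0.0551] 22.3 0.242
spice_jar_1_center [ 0.4942 -0.1269] -19.5 0.828
top
spice_jar_1_center [ 0.4191 -0.0542] 2.5 0.122
[0.19, 0.8034, -0.4735, -0.0002, 0.0006, 0.0013]
[0.19, 0.8034, -1.0735, -0.0002, 0.0006, 0.0013]
```

Jar 1 sits in its bin. Now jar 2.

```bash
python3 -m pendant '[{"x":0.05,"y":0.2,"z":0,"rx":0,"ry":0,"rz":0,"claw":1},{"x":0.1,"y":0.4,"z":0,"rx":0,"ry":0,"rz":0,"claw":1},{"x":0.15,"y":0.6,"z":0,"rx":0,"ry":0,"rz":0,"claw":1},{"x":0.19,"y":0.8,"z":-0.1,"rx":0,"ry":0,"rz":0.001,"claw":1},{"x":0.19,"y":0.804,"z":-0.3,"rx":0,"ry":0,"rz":0.001,"claw":1},{"x":0.19,"y":0.804,"z":-0.473,"rx":0,"ry":0,"rz":0.001,"claw":1},{"x":0.19,"y":0.804,"z":-0.473,"rx":0,"ry":0,"rz":0.001,"claw":1},{"x":0.19,"y":0.804,"z":-0.473,"rx":0,"ry":0,"rz":0.001,"claw":1}]' && python3 -m pendant '[{"x":0,"y":0,"z":-0.15,"rx":0,"ry":0,"rz":0,"claw":1},{"x":0,"y":0,"z":-0.3,"rx":0,"ry":0,"rz":0,"claw":1},{"x":0,"y":0,"z":-0.45,"rx":0,"ry":0,"rz":0,"claw":1},{"x":0,"y":0,"z":-0.6,"rx":0,"ry":0,"rz":0,"claw":1},{"x":0,"y":0,"z":-0.6,"rx":0,"ry":0,"rz":0,"claw":1},{"x":0,"y":0,"z":-0.6,"rx":0,"ry":0,"rz":0,"claw":0.8},{"x":0,"y":0,"z":-0.6,"rx":0,"ry":0,"rz":0,"claw":0.5},{"x":0,"y":0,"z":-0.6,"rx":0,"ry":0,"rz":0,"claw":0.3}]' && python3 -m pendant '[{"x":0,"y":0,"z":0,"rx":0,"ry":0,"rz":0,"claw":0},{"x":0,"y":0,"z":0,"rx":0,"ry":0,"rz":0,"claw":0},{"x":0,"y":0,"z":0,"rx":0,"ry":0,"rz":0,"claw":0},{"x":0,"y":0,"z":0,"rx":0,"ry":0,"rz":0,"claw":0},{"x":0,"y":0,"z":0.05,"rx":0,"ry":0,"rz":0,"claw":0},{"x":0,"y":0,"z":0.2,"rx":0,"ry":0,"rz":0,"claw":0},{"x":0,"y":0,"z":0.45,"rx":0,"ry":0,"rz":0,"claw":0},{"x":0,"y":0,"z":0.7,"rx":0,"ry":0,"rz":0,"claw":0}]'
```

```text
time_s: 76.4
tcp_pos: [0.5677, 0.396, 0.2086]
ee_rot: [[0.341, -0.94, 0.005], [-0.94, -0.341, 0.003], [-0.001, -0.006, -1.0]]
wrist_force: [0.6, 0.4, 0.4]
gripper_width: 1.002
gripper_force: 0.0
time_s: 77.4
tcp_pos: [0.5669, 0.3967, 0.0577]
ee_rot: [[0.342, -0.94, 0.004], [-0.94, -0.342, 0.003], [-0.001, -0.005, -1.0]]
wrist_force: [-0.0, -0.3, -0.5]
gripper_width: 0.74
gripper_force: 0.0
time_s: 78.4
tcp_pos: [0.5661, 0.3958, 0.2327]
ee_rot: [[0.342, -0.94, 0.001], [-0.94, -0.342, 0.0], [0.0, -0.002, -1.0]]
wrist_force: [1.0, 0.8, -1.3]
gripper_width: 0.509
gripper_force: 29.8
```

```bash
python3 -m pendant '[{"x":0,"y":-0.15,"z":0.05,"rx":0,"ry":0,"rz":-0.03,"claw":0},{"x":0,"y":-0.3,"z":0.08,"rx":0,"ry":0,"rz":-0.06,"claw":0},{"x":0,"y":-0.45,"z":0.08,"rx":0,"ry":0,"rz":-0.09,"claw":0},{"x":0.03,"y":-0.6,"z":0.08,"rx":0,"ry":0,"rz":-0.111,"claw":0},{"x":0.08,"y":-0.75,"z":0.08,"rx":0,"ry":0,"rz":-0.111,"claw":0},{"x":0.14,"y":-0.9,"z":0.08,"rx":0,"ry":0,"rz":-0.111,"claw":0},{"x":0.18,"y":-1,"z":0.08,"rx":0,"ry":0,"rz":-0.111,"claw":0},{"x":0.18,"y":-1,"z":0.08,"rx":0,"ry":0,"rz":-0.111,"claw":0}]'
python3 m9.py; python3 m9.py; python3 -c "
from h import *
print(row([.612,-.055,.22],0,-90))"
```

```text
time_s: 79.4
tcp_pos: [0.6117, 0.1443, 0.251]
ee_rot: [[-0.003, -1.0, 0.002], [-1.0, 0.003, 0.0], [-0.0, -0.002, -1.0]]
wrist_force: [-0.1, -0.1, -1.3]
gripper_width: 0.51
gripper_force: 29.8
wrist
top
bin_1_center [ 0.4249 -0.0499] -85.0 0.515
wrist
side
bin_1_center [ 0.4154 -0.0462] -90.5 0.517
wrist
top
bin_1_center [ 0.4193 -0.0537] -90.3 0.698
bin_1_center [ 0.6163 -0.0579] -89.5 0.121
wrist
side
bin_1_center [ 0.4158 -0.0488] -92.1 0.525
bin_1_center [ 0.514 -0.055] -90.0 1.0
bin_1_center [ 0.614  -0.0577] -84.0 0.13
[0.0029, -0.8042, -0.1992, -0.0, 0.0005, -0.0]
```

```bash
python3 -m pendant '[{"x":0.012,"y":-0.2,"z":0,"rx":0,"ry":0,"rz":0,"claw":0},{"x":0.012,"y":-0.4,"z":0,"rx":0,"ry":0,"rz":0,"claw":0},{"x":0.012,"y":-0.6,"z":0,"rx":0,"ry":0,"rz":0,"claw":0},{"x":0.012,"y":-0.8,"z":-0.05,"rx":0,"ry":0,"rz":0,"claw":0},{"x":0.012,"y":-0.808,"z":-0.15,"rx":0,"ry":0,"rz":0,"claw":0},{"x":0.012,"y":-0.808,"z":-0.199,"rx":0,"ry":0,"rz":0,"claw":0},{"x":0.012,"y":-0.808,"z":-0.199,"rx":0,"ry":0,"rz":0,"claw":0},{"x":0.012,"y":-0.808,"z":-0.199,"rx":0,"ry":0,"rz":0,"claw":0}]' && python3 -m pendant '[{"x":0,"y":0,"z":-0.06,"rx":0,"ry":0,"rz":0,"claw":0},{"x":0,"y":0,"z":-0.12,"rx":0,"ry":0,"rz":0,"claw":0},{"x":0,"y":0,"z":-0.14,"rx":0,"ry":0,"rz":0,"claw":0},{"x":0,"y":0,"z":-0.155,"rx":0,"ry":0,"rz":0,"claw":0},{"x":0,"y":0,"z":-0.17,"rx":0,"ry":0,"rz":0,"claw":0},{"x":0,"y":0,"z":-0.185,"rx":0,"ry":0,"rz":0,"claw":0},{"x":0,"y":0,"z":-0.2,"rx":0,"ry":0,"rz":0,"claw":0},{"x":0,"y":0,"z":-0.2,"rx":0,"ry":0,"rz":0,"claw":0}]'
```

```text
time_s: 82.0
tcp_pos: [0.6151, -0.0552, 0.2021]
ee_rot: [[0.002, -1.0, 0.004], [-1.0, -0.002, -0.0], [0.0, -0.004, -1.0]]
wrist_force: [-0.7, -0.5, -0.7]
gripper_width: 0.513
gripper_force: 29.8
time_s: 83.0
tcp_pos: [0.6141, -0.056, 0.1507]
ee_rot: [[0.0, -1.0, 0.001], [-1.0, -0.0, 0.0], [-0.0, -0.001, -1.0]]
wrist_force: [1.2, 0.5, -1.5]
gripper_width: 0.517
gripper_force: 29.8
```

```bash
python3 -m pendant '[{"x":0,"y":0,"z":-0.03,"rx":0,"ry":0,"rz":0,"claw":0},{"x":0,"y":0,"z":-0.06,"rx":0,"ry":0,"rz":0,"claw":0},{"x":0,"y":0,"z":-0.08,"rx":0,"ry":0,"rz":0,"claw":0},{"x":0,"y":0,"z":-0.095,"rx":0,"ry":0,"rz":0,"claw":0},{"x":0,"y":0,"z":-0.104,"rx":0,"ry":0,"rz":0,"claw":0},{"x":0,"y":0,"z":-0.106,"rx":0,"ry":0,"rz":0,"claw":0},{"x":0,"y":0,"z":-0.108,"rx":0,"ry":0,"rz":0,"claw":0},{"x":0,"y":0,"z":-0.108,"rx":0,"ry":0,"rz":0,"claw":0}]'
```

```text
time_s: 84.0
tcp_pos: [0.6144, -0.0559, 0.1242]
ee_rot: [[0.0, -1.0, 0.002], [-1.0, -0.0, 0.0], [-0.0, -0.002, -1.0]]
wrist_force: [0.7, 0.1, -0.7]
gripper_width: 0.514
gripper_force: 29.8
```

Release, retreat well clear, and check everything numerically.

```bash
python3 -m pendant '[{"x":0,"y":0,"z":-0.002,"rx":0,"ry":0,"rz":0,"claw":0},{"x":0,"y":0,"z":-0.003,"rx":0,"ry":0,"rz":0,"claw":0},{"x":0,"y":0,"z":-0.003,"rx":0,"ry":0,"rz":0,"claw":0.55},{"x":0,"y":0,"z":-0.003,"rx":0,"ry":0,"rz":0,"claw":0.65},{"x":0,"y":0,"z":-0.003,"rx":0,"ry":0,"rz":0,"claw":0.75},{"x":0,"y":0,"z":-0.003,"rx":0,"ry":0,"rz":0,"claw":0.75},{"x":0,"y":0,"z":0.1,"rx":0,"ry":0,"rz":0,"claw":0.75},{"x":0,"y":0,"z":0.3,"rx":0,"ry":0,"rz":0,"claw":0.75}]' && python3 -m pendant '[{"x":0,"y":0,"z":0.2,"rx":0,"ry":0,"rz":0,"claw":1},{"x":-0.1,"y":0.1,"z":0.5,"rx":0,"ry":0,"rz":0,"claw":1},{"x":-0.2,"y":0.3,"z":0.7,"rx":0,"ry":0,"rz":0,"claw":1},{"x":-0.3,"y":0.5,"z":0.7,"rx":0,"ry":0,"rz":0,"claw":1},{"x":-0.4,"y":0.7,"z":0.7,"rx":0,"ry":0,"rz":0,"claw":1},{"x":-0.5,"y":0.8,"z":0.7,"rx":0,"ry":0,"rz":0,"claw":1},{"x":-0.5,"y":0.8,"z":0.7,"rx":0,"ry":0,"rz":0,"claw":1},{"x":-0.5,"y":0.8,"z":0.7,"rx":0,"ry":0,"rz":0,"claw":1}]' && python3 -m pendant '[{"x":0,"y":0.2,"z":0,"rx":0,"ry":0,"rz":0,"claw":1},{"x":0,"y":0.4,"z":0,"rx":0,"ry":0,"rz":0,"claw":1},{"x":0,"y":0.6,"z":0,"rx":0,"ry":0,"rz":0,"claw":1},{"x":0,"y":0.6,"z":0,"rx":0,"ry":0,"rz":0,"claw":1},{"x":0,"y":0.6,"z":0,"rx":0,"ry":0,"rz":0,"claw":1},{"x":0,"y":0.6,"z":0,"rx":0,"ry":0,"rz":0,"claw":1},{"x":0,"y":0.6,"z":0,"rx":0,"ry":0,"rz":0,"claw":1},{"x":0,"y":0.6,"z":0,"rx":0,"ry":0,"rz":0,"claw":1}]'
python3 - <<'E'
from m3 import *
JH=[b+np.array([0,0,.067]) for b in JAR];BINH=[b+np.array([0,0,.069]) for b in BIN[:5]];CH=[b+np.array([0,0,.058]) for b in CRANK]
for k in("side","top","side","top"):
    p=capture(k);print(k)
    for x in(.419,.6145):print('J');fits(p,JH,["spice_jar_1_center"],[x,-.055],.12,0,tol=15)
    print('B514');fits(p,BINH,["bin_1_center"],[.514,-.055],.09,-1.57,tol=15)
    print('C');fits(p,CH,["crank_grip"],[.6829,.1817],.1,1.89,tol=25)
    print([(round(r["conf"],2),np.round(r["centre"]).tolist()) for r in search_frame(p,"spice_jar_1_center")])
    save(p,'z_'+k)
E
```

```text
time_s: 85.0
tcp_pos: [0.6128, -0.056, 0.1975]
ee_rot: [[-0.0, -1.0, -0.004], [-1.0, 0.0, -0.0], [0.0, 0.004, -1.0]]
wrist_force: [1.0, -0.1, 0.4]
gripper_width: 0.746
gripper_force: 0.0
time_s: 86.0
tcp_pos: [0.4893, 0.144, 0.3742]
ee_rot: [[0.001, -1.0, 0.002], [-1.0, -0.001, 0.0], [-0.0, -0.002, -1.0]]
wrist_force: [0.3, -0.6, -0.6]
gripper_width: 1.002
gripper_force: 0.0
time_s: 87.0
tcp_pos: [0.4894, 0.2934, 0.3744]
ee_rot: [[-0.001, -1.0, 0.002], [-1.0, 0.001, 0.001], [-0.001, -0.002, -1.0]]
wrist_force: [-0.3, -0.7, -0.3]
gripper_width: 0.997
gripper_force: 0.0
side
J
spice_jar_1_center [ 0.4144 -0.0482] 24.5 0.265
J
B514
C
crank_grip [0.6811 0.1843] 110.2 0.197
[(0.87, [373.0, 204.0]), (0.23, [376.0, 213.0])]
top
J
spice_jar_1_center [ 0.4184 -0.0514] 0.8 0.158
J
B514
C
crank_grip [0.6833 0.1848] 108.6 0.192
crank_grip [0.6485 0.1661] 85.5 0.574
[(0.69, [357.0, 272.0])]
side
J
spice_jar_1_center [ 0.4157 -0.0528] 21.8 0.204
spice_jar_1_center [ 0.3897 -0.0395] 15.5 0.612
J
B514
C
crank_grip [0.6818 0.1852] 110.4 0.177
[(0.7, [376.0, 200.0]), (0.34, [330.0, 176.0])]
top
J
spice_jar_1_center [ 0.4184 -0.0514] 0.7 0.135
J
B514
C
crank_grip [0.684  0.1835] 109.0 0.167
[(0.72, [357.0, 273.0]), (0.24, [361.0, 212.0])]
```

```bash
python3 - <<'E'
from h import *
BINH=[b+np.array([0,0,.069]) for b in BIN]
for k in("top","side"):
    p=capture(k);g=cv2.cvtColor(p["color"],cv2.COLOR_RGB2GRAY)
    for x in(.419,.6144):
        u=px(p,[x,-.056,.169]);a,b=np.round(u).astype(int)
        w=p["color"][b-9:b+10,a-9:a+10].astype(int);m=((w.min(2)>110)&(w.max(2)-w.min(2)<45)).astype(np.uint8)
        n,l,s,c=cv2.connectedComponentsWithStats(m);j=1+s[1:,4].argmax();print(k,x,'pred',u.round(1),'cap',(c[j]+[a-9,b-9]).round(1),s[j])
    for x in(.419,.514,.6144): # bin front rim visible silhouette colour samples: greyness at front wall
        print('front',[p["color"][tuple(np.round(px(p,[x,-.018+.0,z])).astype(int)[::-1])].tolist() for z in(.075,.085,.092)])
E
python3 chk.py .514; sed -i 's/YYY//' chk.py
```

```text
top 0.419 pred [362.  272.9] cap [361.2 273. ] [  0   0  18  19 316]
top 0.6144 pred [361.3 200.6] cap [361.5 200.4] [  0   0  19  19 284]
front [[213, 202, 204], [213, 202, 204], [233, 226, 227]]
front [[197, 187, 189], [197, 187, 189], [224, 214, 215]]
front [[132, 125, 121], [150, 142, 141], [150, 142, 141]]
side 0.419 pred [379.4 190.6] cap [379.  192.9] [  2   6  15  13 121]
side 0.6144 pred [331.9 157. ] cap [328.4 158.5] [  0   4  14  15 141]
front [[72, 68, 70], [148, 141, 143], [132, 127, 129]]
front [[76, 71, 72], [127, 121, 124], [182, 176, 179]]
front [[93, 89, 90], [73, 70, 72], [150, 144, 146]]
0.152 [' 162 110  54', ' 152 100  49', ' 159 106  52', ' 156 106  49', ' 144  96  45', ' 157 107  50', ' 139  92  45', ' 164 111  53', ' 139  91  42']
0.147 [' 151 100  49', ' 165 111  50', ' 109  70  30', ' 145  97  48', '  99  63  29', ' 101  64  29', '  92  60  26', '  88  56  30', '  89  54  22']
0.142 ['  83  52  26', '  76  48  24', '  79  48  24', '  80  51  27', '  77  50  20', '  78  52  27', '  76  51  25', '  75  47  24', '  76  49  26']
0.137 ['  76  48  27', '  74  4
[... 353 characters left out ...]
45', '  71  61  60', '  74  48  24', '  74  50  24', '  77  48  22']
0.122 [' 172 162 150', '  69  45  23', '  74  49  27', '  73  67  69', '  73  63  63', '  76  71  70', '  72  46  18', '  73  48  25', '  72  47  21']
0.117 [' 199 191 179', '  70  45  19', '  73  49  26', '  79  74  77', '  75  72  74', '  83  76  80', '  72  46  22', '  75  49  25', '  73  45  20']
0.112 [' 201 194 181', '  74  48  22', '  75  55  36', '  91  85  86', '  89  85  86', '  95  91  93', '  75  47  24', '  88  55  31', '  86  55  28']
0.107 [' 200 193 182', '  81  52  26', '  80  52  31', ' 102  96  98', ' 102  97 100', ' 119 113 116', '  94  67  45', '  98  64  35', '  91  62  30']
[362.10630757 176.4072019 ]
```

```bash
python3 -c "
from station import *
print(finish_job())"
```

```text
the job is handed in; nothing more can be done
None
```

I've handed the job in: my last checks indicate three bins hung level in the upper groove, a jar upright in each of the two outer bins, and the crank fully home on the mill; hand-in returned no verdict, and I didn't re-measure the bystanders.

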